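Hang the parts basket on the ultrasonic bath and push its presence tab home

ROBOT

A 6-joint arm with a two-finger parallel gripper is mounted at the origin on the work surface. World frame = base frame: x ahead of the robot, y to its left, z up, the work surface at z = 0. Lengths are in m, angles in degrees, forces in N, time in s.
With the tool pointing down it reaches from about 0.325 to 0.775 m from the base axis. Payload 9.3 kg.
Tool frame: the origin (TCP) lies between the finger pads; the fingertips stand 19 mm ahead of it and the grasp point (between the pads) is the TCP; z points along the fingers, y is the direction in which the jaws open and shut (so a half turn about z gives the same grasp; the last joint's range is limited). The gripper opens to 85 mm and grips with 20 to 120 N. Pads are 22 mm wide; open, the fingers measure 114 mm over their backs; the gripper's body (76 mm by 85 mm) begins 54 mm behind the grasp point. The pads swing forward as they close: fully open they stand 13 mm farther back than shut.
Start: joints at [-73.946, 14.817, 1.232, 76.415, 0, 81.257], TCP at [0.231, -0.499, 0.25] pointing down, gripper open.
Joint ranges: [-174.27, 174.27], [-52.1, 104.24], [-59.71, 78.15], [-110.17, 111.67], [-87.03, 83.33], [-180, 180]. Speed limits (degrees/s): [127.2, 127.2, 159.86, 180, 180, 180].

INTERFACE

Orientations are given as [roll, pitch, yaw] about the fixed x, y, z axes, in that order (R = Rz(yaw) Ry(pitch) Rx(roll)).
In Python, from bench import get_obs, capture, calibration, sign_off, look_for, landmark_of gives the robot as it stands. The module is installed in compiled form; this text tells all that it offers.
- The arm moves only by the tool apply_moves, never from a script. Its argument "steps" is a list of rows, each an object with "xyz": the shift along the tool's x, y, z scaled (see below), a list of three; "rotation": the turn, a rotation vector about the tool's x, y, z scaled (see below), a list of three; "claw": the closure in counts, from 0 (fully open) to 255 (shut). In form: [{"xyz": [dx, dy, dz], "rotation": [rx, ry, rz], "claw": claw}, ...]. A call has 1 to 12 rows; each row is the pose to reach, as a shift and turn from the pose commanded when the call began, along the tool's axes at that moment, turning the shorter way round; what a row does not reach only later rows make up. The controller multiplies each number of a shift by 50 cm and each number of a turn by 180 degrees. A row lasts 1/10 s, in which the tool goes at most 50 mm and 8.59 degrees, less where a joint would pass 70% of its speed; a pose out of reach is approached as far as the arm can. A call with a number of a shift or a turn outside -1 to 1 is refused whole. A call with a gripper value outside its range is refused whole. The fingers move at their own pace and stop on an object; "newtons" is the grip in N (left out, the last holds). Time passes only in rows, so rows that repeat a pose let the fingers close. It gives the time, the measured TCP pose, the force and the opening at its end, in the units of the state.
- get_obs(): the state, without advancing time (a new reading comes with each control period).
- capture(name): name is "scene" or "top" or "wrist"; returns the picture (400x640x3 uint8, blue, green, red); there is no depth.
- calibration(name): a dict with "K" (3x3 intrinsics, pixels), "k1" (the pictures are not rectified: a ray, as slopes to the right and down, at radius r is drawn at 1 + k1 r^2 times it, then the intrinsics apply), "rvec" (rotation vector, rad) and "tvec" (3), from world to camera coordinates, as OpenCV has them; the wrist camera has in their place "tool_from_camera" (4x4, takes a point from camera to tool coordinates, whose origin is the TCP and whose axes are the flange's). Camera axes: x right, y down, z forward; pixel columns grow to the right and rows downward; lengths in m; the calibration is good to about 2 mm. A picture is of the moment at which its call begins: read the wrist's pose just before it. calibration takes no time and is no camera call.
- sign_off(): hands the job in, once; it reports no verdict.
Trained networks look in the newest picture that a camera, given by its name, has taken for a name from the list of things; names that differ only in an ending like _2 or _b are one class to them, and where a whole thing is asked for, a point or a joint stands for the part that bears it (a point fixed in the world has none). Each returns a list of dicts, best first, with "score" (0 to 1); they miss things now and then, are a little off and sometimes report something else, mostly with a low value. They report only what shows in the picture. A call takes as long as a camera call. They do not tell look-alikes from the thing itself.
- look_for(query, camera): "location" ([column, row] in pixels, amid what is visible of it).
- landmark_of(query, camera): "location" ([column, row] in pixels: a listed point, or the origin of a listed thing).
The state is a dict: "time": time; "qpos": joint angles; "qvel": joint speeds; "joint_efforts": joint torques, N m; "tcp_pos": TCP position; "orientation": TCP orientation; "contact_force": force on the tool from outside, world axes, zero at the start; "torque": the same for the moment, N m; "gripper_width": opening from 0.0 (shut) to 1.0 (fully open).
Only numpy, scipy, OpenCV 4.12 (cv2) and the standard library are available. Lean on these libraries where they do the work, as an engineer would, in place of code of your own. Each camera call takes 0.05 s, during which the arm holds its last target.

TASK

Pick up the small steel parts basket by its blue grip and hang it by its own hook on the robot-side rim of the ultrasonic bath, hook fully down on the rim, first on the half of that rim away from the orange switch. Then bring it along the rim until its hook, still down on the rim, pushes the switch's green tab fully in, feeling for the end gently: the bath and switch must never take more than 25 N, and only the basket may touch them. Let go and leave the basket hanging there with the tab in and everything else where it was.

Things in the scene. Friction and masses are not known exactly. Their poses are not given: they have to be found in the camera images.
- grip (a point): Centre of the basket's upright blue grip: 12 (x) x 30 (y) x 50 mm tall, free on all sides, at the top of a loose steel parts basket (0.13 to 0.24 kg) standing on the bench. Axes of the basket: z up, -x towards its hook. Grip centre is 100 mm above the basket's underside. Its open box, 50 x 46 x 40 mm, is centred 22 mm to +x of the grip; a back plate joins them.
- hook (a point): Mid-slot of the basket's downward-open steel hook, at the underside of its 4 mm top plate (rests on the rim): 7.5 mm to -x of and 29 mm below the grip centre, axes the same. Slot 9 mm wide in x (2.5 mm play each side of the rim); hook 50 mm long in y, the basket's widest part; outer leg reaches 14 mm below the underside of the plate. The basket reaches 71 mm below this point.
- rim (a point): Middle of the top edge of the robot-side tank wall of the white ultrasonic bath (fixed; 200 x 260 mm, empty tank). This straight rim is 4 mm thick, 125 mm above the bench, 33 mm above the housing; it runs along this point's y, 110 mm each way. x points into the tank, z up. The basket hangs inside the tank, axes parallel to these, leg outside. Rigid: land at 5 mm/s or less.
- tab (a joint): Green tab of the orange switch clipped on the rim at +y; value = how far it is pushed in, m: starts 0 to 0.0015, all the way in 0.006 (hard end), stays where left. The switch is fixed for the run, but its place is not given: the tip of the tab when out is 47 to 82 mm to +y of rim. The tab stands 1 to 11 mm above the rim top, moves to +y, drags at 4 N. Switch: 24 mm long, 14 mm above rim.
- loupe: Chrome loupe, loose, 34 mm across, 36 mm tall, origin at its underside; stands near the basket. Leave alone.
- bowl: White ceramic bowl, loose, 110 mm across, 45 mm tall, origin at its underside. Leave alone.
- case_holder: Blue plastic watch case holder, loose, 70 x 100 mm, 48 mm tall, origin at its underside. Leave alone.
- jar: Amber glass jar, loose, 44 mm across, 50 mm tall, origin at its underside. Leave alone.
- tin: Flat aluminium tin, loose, 56 mm across, 18 mm tall, origin at its underside. Leave alone.
- basket: The whole basket; origin at the middle of its box's underside, axes as grip.
- bath: The whole bath, fixed; origin at the middle of its underside on the bench, axes parallel to rim's, which is at (-67, 0, 125) mm in it.
Not all that is in view belongs to the job. Leave any red look-alike of the basket alone.

How it is judged (in metres and radians):
On the way, in this order (a step that is already met when the one before it is completed fails the run):
1. the basket hangs with its hook fully down on the rim, its middle on the half away from the switch (x of hook in the frame of rim between -0.005 and 0.005 m and z of hook in the frame of rim between -0.004 and 0.004 m and angle between grip's own z axis and vertical below 0.2 rad and y of hook in the frame of rim between -0.1 and 0.003 m), for 0.2 s.
2. hook down on the rim, the tab is pushed fully in (x of hook in the frame of rim between -0.005 and 0.005 m and z of hook in the frame of rim between -0.004 and 0.004 m and angle between grip's own z axis and vertical below 0.2 rad and y of hook in the frame of rim above 0.01 m and value of joint tab above 0.0053 m), for 0.2 s.
At the end, for the whole second after the job is handed in: The basket is released and at rest, its hook down on the rim (within 4 mm in height and 5 mm across, tilted less than 0.2 rad), on the switch's half of it (more than 10 mm past the middle), and the tab stays in at least 5 of its 6 mm (x of hook in the frame of rim between -0.005 and 0.005 m and z of hook in the frame of rim between -0.004 and 0.004 m and angle between grip's own z axis and vertical below 0.2 rad and value of joint tab above 0.005 m and y of hook in the frame of rim above 0.01 m and linear speed of basket below 0.02 m/s and angular speed of basket below 0.2 rad/s); the robot touches nothing.
It fails at once if the basket presses the bath, its switch included, with more than 25 N (contact force between basket and bath above 25 N).
It fails at once if the robot itself touches the bath or its switch with more than 2 N (contact force between any of the arm, the fingers and bath above 2 N).
It fails at once if a bystander is moved by more than 15 mm (distance of any of loupe, bowl, case_holder, jar, tin from where it was at the start of the episode above 0.015 m).
It also fails if it takes over 64 s, if anything falls off the work surface, if the arm or the gripper's body presses on something with over 40 N, if the wrist force passes 120 N, or if a joint passes its speed limit or range.

## Working session

There is one attempt and no reset: what is moved stays moved. The work goes in short steps, Python scripts to look and compute and a tool call to move; the robot and the scene stay as the last step left them, time stands still between calls to the robot, and variables do not carry over. Pictures are saved under pics/ and viewed, and the job is handed in when it is done.

Besides the shell and the picture viewer there is one more tool, called after ">>>" in YAML: its name, and indented under it one key for each argument. apply_moves: Moves the arm, as the interface text tells. Shifts and turns lie within -1 to 1; 1 stands for 50 cm of shift or 180 degrees of turn. Its arguments: {"type":"object","properties":{"steps":{"type":"array"},"newtons":{"type":"number"}},"required":["steps"]}

```bash
mkdir -p pics; cat > h.py <<'E'
import numpy as np, cv2
from scipy.spatial.transform import Rotation as R
from bench import get_obs,capture,calibration,look_for,landmark_of,sign_off
def cam(name,obs=None):
    c=calibration(name);K=np.array(c['K'],float)
    if 'rvec' in c:
        Rm=R.from_rotvec(np.ravel(c['rvec'])).as_matrix();t=np.ravel(c['tvec'])
    else:
        T=np.eye(4);T[:3,:3]=R.from_euler('xyz',obs['orientation'],degrees=True).as_matrix();T[:3,3]=obs['tcp_pos']
        W=np.linalg.inv(T@np.array(c['tool_from_camera']));Rm=W[:3,:3];t=W[:3,3]
    return K,c['k1'],Rm,t
def ray(C,px):
    K,k1,Rm,t=C
    d=(np.array(px,float)-K[:2,2])/[K[0,0],K[1,1]]
    u=d.copy()
    for _ in range(30): u=d/(1+k1*(u@u))
    v=Rm.T@np.array([u[0],u[1],1]);return -Rm.T@t, v/np.linalg.norm(v)
def onz(C,px,z):
    o,v=ray(C,px);return o+v*(z-o[2])/v[2]
def tri(obs):
    A=np.zeros((3,3));b=np.zeros(3)
    for C,px in obs:
        o,v=ray(C,px);P=np.eye(3)-np.outer(v,v);A+=P;b+=P@o
    p=np.linalg.solve(A,b)
    return p,[np.linalg.norm((np.eye(3)-np.outer(ray(C,q)[1],ray(C,q)[1]))@(p-ray(C,q)[0])) for C,q in obs]
def proj(C,p):
    K,k1,Rm,t=C
    q=Rm@np.array(p)+t;u=q[:2]/q[2];u=u*(1+k1*(u@u));return u*[K[0,0],K[1,1]]+K[:2,2]
E
python3 - <<'E'
from h import *
o=get_obs();print(o)
for n in['scene','top','wrist']:
    cv2.imwrite(f'pics/a_{n}.png',capture(n))
    C=cam(n,o);print(n,-C[2].T@C[3],C[2][2])
    for q in ['grip','hook','rim','tab','basket','bath']:
        print(n,q,[(round(d['score'],2),np.round(d['location'],1).tolist()) for d in landmark_of(q,n)])
print(get_obs()['time'])
E
```

```text
{'time': 0.0, 'qpos': array([-7.39453941e+01,  1.48496089e+01,  1.18950928e+00,  7.64160673e+01,
       -6.69398978e-05,  8.12589922e+01]), 'qvel': array([ 0.11641245,  0.03599704,  0.04631163, -0.04466062,  0.13007614,
        0.00140409]), 'joint_efforts': array([-1.64017300e-03, -5.55639589e+01,  3.44528282e+01,  1.37125334e-02,
       -3.01819591e-04, -1.94576967e-05]), 'tcp_pos': array([ 0.23060275, -0.49903291,  0.24967538]), 'orientation': array([-1.79924708e+02, -1.15087814e-02,  2.47956062e+01]), 'contact_force': array([0.59565407, 0.48239979, 0.09139876]), 'torque': array([ 0.00690021, -0.00049346, -0.06862765]), 'gripper_width': 0.9959612777700424}
scene [ 1.03472515 -0.78726548  0.80197614] [-0.43115523  0.67539975 -0.59828117]
scene grip [(0.9, [301.7, 245.7]), (0.9, [343.7, 264.8])]
scene hook [(0.68, [339.0, 278.3]), (0.58, [296.9, 252.0])]
scene rim [(0.62, [334.8, 174.3])]Traceback (most recent call last):
  File "<stdin>", line 7, in <module>
ValueError: it knows: basket, bath, bowl, case_holder, grip, hook, jar, loupe, rim, tin
```

```bash
python3 - <<'E'
from h import *
o=get_obs()
for n in['top','wrist']:
    cv2.imwrite(f'pics/a_{n}.png',capture(n))
    C=cam(n,o);print(n,-C[2].T@C[3],C[2][2])
    for q in ['grip','hook','rim']:
        print(n,q,[(round(d['score'],2),np.round(d['location'],1).tolist()) for d in landmark_of(q,n)])
print(get_obs()['time'])
E
```

```text
top [0.21853274 0.01102454 1.64836385] [ 0.18413955  0.00948176 -0.98285437]
top grip [(0.91, [393.6, 137.0]), (0.54, [392.2, 179.3])]
top hook [(0.9, [388.1, 180.0]), (0.79, [391.8, 137.0])]
top rim [(0.71, [301.6, 196.3])]
wrist [ 0.29253337 -0.47081562  0.37220714] [-0.24475119 -0.11254726 -0.96303166]
wrist grip []
wrist hook []
wrist rim []
0.6
```

View pics/a_scene.png

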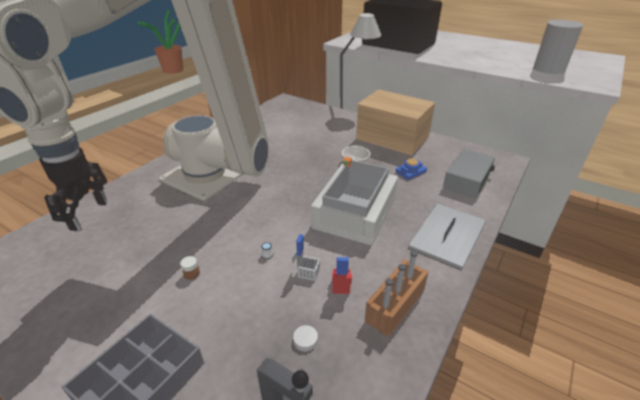

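View pics/a_top.png

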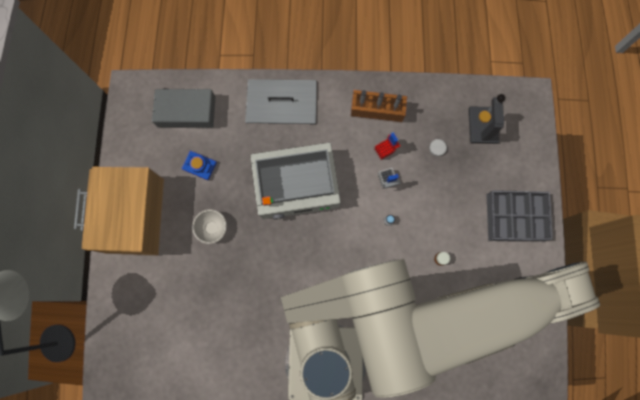

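View pics/a_wrist.png

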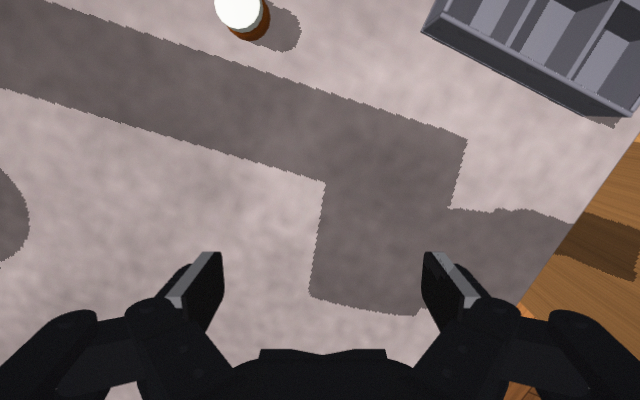

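```bash
python3 - <<'E'
from h import *
S=cam('scene');T=cam('top')
for n,a,b in [('grip',(301.7,245.7),(392.2,178)),('red',(343.7,264.8),(393.6,137)),('hook',(296.9,252),(388.1,180)),('rim',(334.8,174.3),(301.6,196.3)),('loupe',(266,248),(391,218))]:
    print(n,tri([(S,a),(T,b)]))
for z in (0,.12): print(onz(T,(391,218),z))
print('rim on z',onz(T,(301.6,196.3),.125),onz(S,(334.8,174.3),.125))
a=cv2.imread('pics/a_scene.png')[140:310,240:420];b=cv2.imread('pics/a_top.png')[120:230,230:430]
cv2.imwrite('pics/c1.png',cv2.resize(a,None,fx=3.5,fy=3.5,interpolation=3));cv2.imwrite('pics/c2.png',cv2.resize(b,None,fx=4,fy=4,interpolation=3))
E
```

```text
grip (array([ 0.58414001, -0.19656526,  0.09772   ]), [np.float64(0.00296463848464049), np.float64(0.002964638484640613)])
red (array([ 0.715222  , -0.20200756,  0.10649228]), [np.float64(0.0015963378325249127), np.float64(0.0015963378325248617)])
hook (array([ 0.57655179, -0.19326108,  0.07053822]), [np.float64(0.006459586736038175), np.float64(0.006459586736038282)])
rim (array([0.51187131, 0.08432183, 0.13979615]), [np.float64(0.0029820128209865856), np.float64(0.0029820128209866285)])
loupe (array([ 0.46510942, -0.20227342,  0.03250306]), [np.float64(0.0006558334682798355), np.float64(0.0006558334682797251)])
[ 0.46959453 -0.20703536  0.        ]
[ 0.45131736 -0.19116072  0.12      ]
rim on z [0.51229678 0.08320809 0.125     ] [0.50213647 0.10634615 0.125     ]
```

View pics/c1.png

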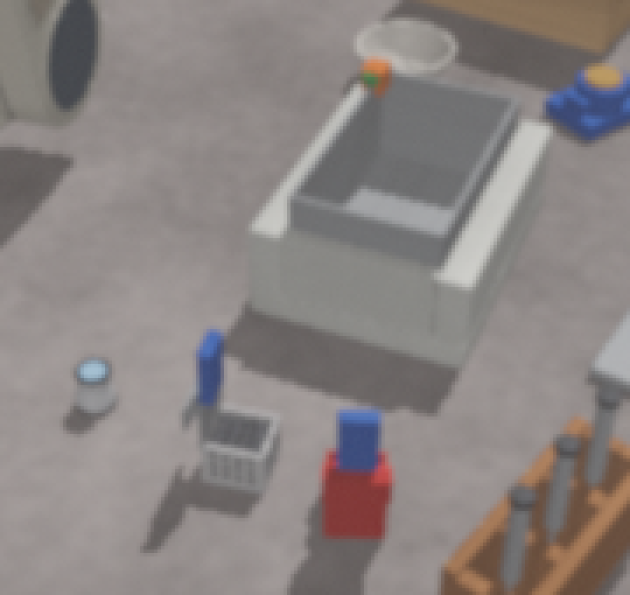

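View pics/c2.png

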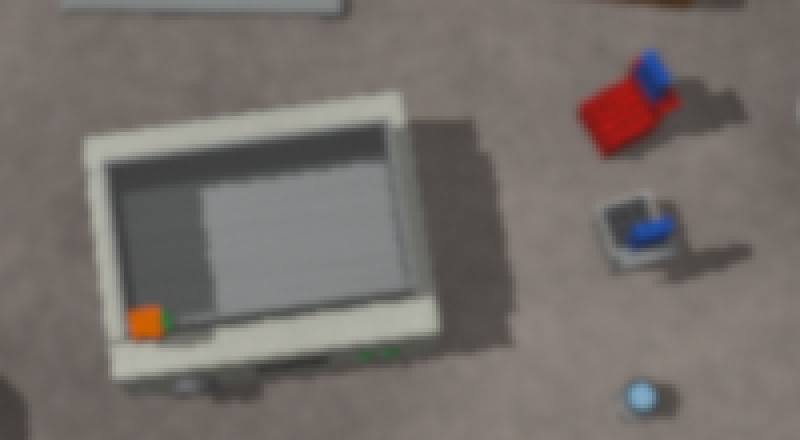

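```bash
cat >> h.py <<'E'
def step(pos,yaw,cur=None):
    # shift/turn from the commanded pose cur=(pos,yaw) (tool down, roll 180)
    if cur is None:
        o=get_obs();p0=np.array(o['tcp_pos']);R0=R.from_euler('xyz',o['orientation'],degrees=True)
    else: p0=np.array(cur[0]);R0=R.from_euler('xyz',[180,0,cur[1]],degrees=True)
    R1=R.from_euler('xyz',[180,0,yaw],degrees=True)
    print('xyz',np.round(R0.inv().apply(np.array(pos)-p0)/.5,4).tolist(),'rot',np.round((R0.inv()*R1).as_rotvec()/np.pi,4).tolist())
E
python3 - <<'E'
from h import *
print(calibration('wrist'))
step((.59,-.19,.28),110)
E
```

```text
{'K': array([[332.75240483,   0.        , 322.37266124],
       [  0.        , 332.75240483, 198.8920757 ],
       [  0.        ,   0.        ,   1.        ]]), 'k1': 0.009725949464044962, 'tool_from_camera': array([[ 7.42775387e-04, -9.62991046e-01, -2.69532362e-01,
         6.80900973e-02],
       [ 9.99999723e-01,  7.01829539e-04,  2.48280462e-04,
         1.30188676e-04],
       [-4.99260887e-05, -2.69532471e-01,  9.62991300e-01,
        -1.22292896e-01],
       [ 0.00000000e+00,  0.00000000e+00,  0.00000000e+00,
         1.00000000e+00]])}
xyz [0.9118, -0.2601, -0.0594] rot [-0.0, 0.0, -0.4733]
```

>>> apply_moves:
  steps:
    - {"xyz": [0.912, -0.26, -0.06], "rotation": [0, 0, -0.4733], "claw": 0}
    - {"xyz": [0.912, -0.26, -0.06], "rotation": [0, 0, -0.4733], "claw": 0}
    - {"xyz": [0.912, -0.26, -0.06], "rotation": [0, 0, -0.4733], "claw": 0}
    - {"xyz": [0.912, -0.26, -0.06], "rotation": [0, 0, -0.4733], "claw": 0}
    - {"xyz": [0.912, -0.26, -0.06], "rotation": [0, 0, -0.4733], "claw": 0}
    - {"xyz": [0.912, -0.26, -0.06], "rotation": [0, 0, -0.4733], "claw": 0}
    - {"xyz": [0.912, -0.26, -0.06], "rotation": [0, 0, -0.4733], "claw": 0}
    - {"xyz": [0.912, -0.26, -0.06], "rotation": [0, 0, -0.4733], "claw": 0}
    - {"xyz": [0.912, -0.26, -0.06], "rotation": [0, 0, -0.4733], "claw": 0}
    - {"xyz": [0.912, -0.26, -0.06], "rotation": [0, 0, -0.4733], "claw": 0}
    - {"xyz": [0.912, -0.26, -0.06], "rotation": [0, 0, -0.4733], "claw": 0}
    - {"xyz": [0.912, -0.26, -0.06], "rotation": [0, 0, -0.4733], "claw": 0}

```text
time: 1.8
tcp_pos: [0.5902, -0.1896, 0.2799]
orientation: [-180.0, -0.0, 110.0]
contact_force: [-0.9, -0.4, 0.8]
gripper_width: 1.004
```

```bash
cat > see.py <<'E'
import sys
from h import *
import json
n=sys.argv[1];o=get_obs();im=capture('wrist');cv2.imwrite(f'pics/{n}.png',im)
np.savez(f'{n}.npz',p=o['tcp_pos'],r=o['orientation'])
print(o['tcp_pos'],o['orientation'],o['time'])
for q in sys.argv[2:]:
    print(q,[(round(d['score'],2),np.round(d['location'],1).tolist()) for d in landmark_of(q,'wrist')])
E
cat >> h.py <<'E'
def wc(n):
    d=np.load(n+'.npz');return cam('wrist',dict(tcp_pos=d['p'],orientation=d['r']))
E
python3 see.py v1 grip hook basket
```

```text
[ 0.59022019 -0.18963297  0.27987857] [-1.79962801e+02 -1.78409845e-02  1.09959929e+02] 1.8
grip [(0.94, [434.7, 234.2]), (0.73, [313.0, 187.5])]
hook [(0.59, [305.7, 177.6]), (0.58, [427.3, 232.6]), (0.47, [313.1, 185.7])]
basket [(0.86, [406.9, 189.5]), (0.83, [329.7, 167.9])]
```

View pics/v1.png

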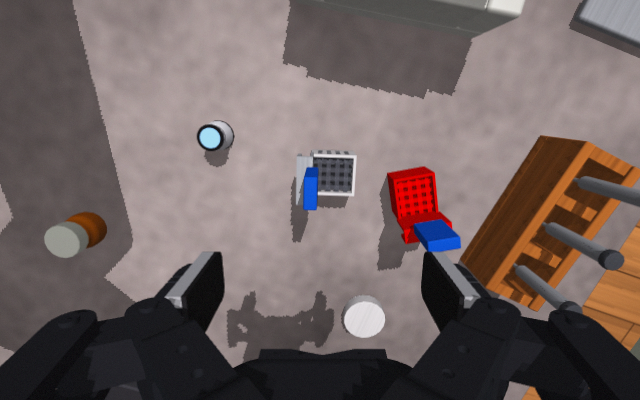

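>>> apply_moves:
  steps:
    - {"xyz": [-0.14, 0, 0.04], "rotation": [0, 0, 0], "claw": 0}
    - {"xyz": [-0.14, 0, 0.04], "rotation": [0, 0, 0], "claw": 0}
    - {"xyz": [-0.14, 0, 0.04], "rotation": [0, 0, 0], "claw": 0}
    - {"xyz": [-0.14, 0, 0.04], "rotation": [0, 0, 0], "claw": 0}

```text
time: 2.4
tcp_pos: [0.6133, -0.2567, 0.2601]
orientation: [-180.0, -0.0, 109.8]
contact_force: [-0.1, 0.2, -0.7]
gripper_width: 1.003
```

```bash
python3 see.py v2 grip hook basket
python3 - <<'E'
from h import *
for n,(x0,y0,x1,y1) in dict(v1=(270,130,370,230),v2=(270,40,370,140)).items():
    a=cv2.imread(f'pics/{n}.png');cv2.imwrite(f'pics/{n}c.png',cv2.resize(a[y0:y1,x0:x1],None,fx=6,fy=6,interpolation=2))
E
```

```text
[ 0.61330012 -0.25665745  0.26010211] [-1.79978179e+02 -4.17633793e-02  1.09849562e+02] 2.4
grip [(0.94, [450.9, 165.8]), (0.7, [304.2, 107.5]), (0.68, [312.9, 109.4])]
hook [(0.92, [441.5, 169.0])]
basket [(0.98, [334.1, 110.0]), (0.89, [415.0, 134.4])]
```

View pics/v1c.png

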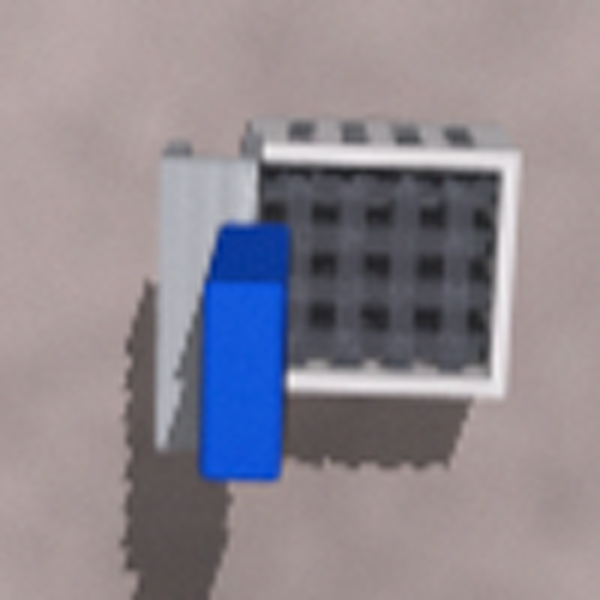

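View pics/v2.png

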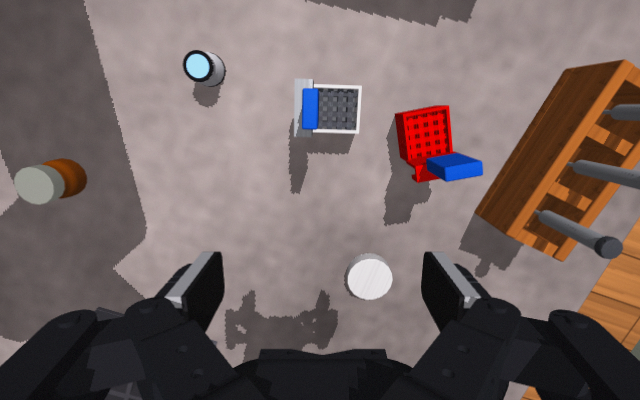

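View pics/v2c.png

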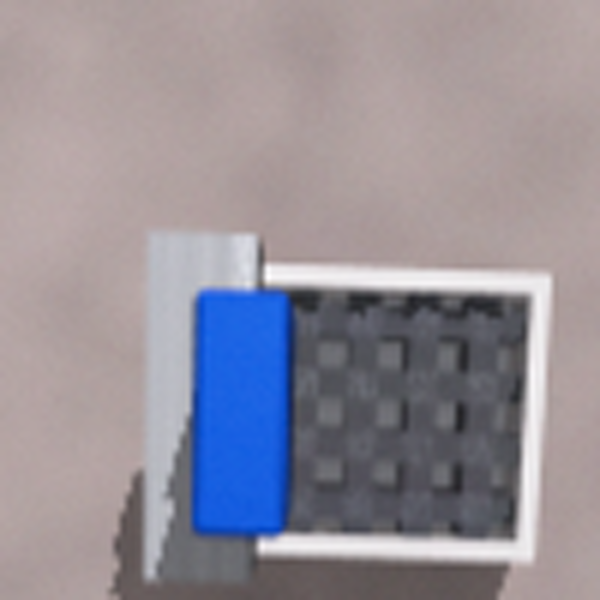

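```bash
python3 - <<'E'
from h import *
A=wc('v1');B=wc('v2')
a=np.array([(207,281),(287,281),(281,481),(200,478)])/6+[270,130]-.4
b=np.array([(195,290),(291,290),(285,535),(191,533)])/6+[270,40]-.4
P=[]
for u,v in zip(a,b):
    p,e=tri([(A,u),(B,v)]);P.append(p);print(p.round(4),np.round(e,4))
P=np.array(P);print('mean',P.mean(0))
d=(P[0]+P[1]-P[2]-P[3])/2;print('len',np.linalg.norm(d),'yaw of +y',np.degrees(np.arctan2(-d[0],d[1])))
d=(P[1]+P[2]-P[0]-P[3])/2;print('th',np.linalg.norm(d),'yaw of +x',np.degrees(np.arctan2(d[1],d[0])))
# hook plate long edge (left edge) at z=.075
for C,q,off in [(A,[(160,158),(155,452)],(270,130)),(B,[(146,232),(146,580)],(270,40))]:
    w=[onz(C,np.array(x)/6+off,.075) for x in q];dd=w[0]-w[1];print('hook edge',w,np.linalg.norm(dd),np.degrees(np.arctan2(-dd[0],dd[1])))
E
```

```text
[ 0.5717 -0.1857  0.1232] [0.0002 0.0002]
[ 0.5827 -0.1818  0.1231] [0. 0.]
[ 0.5919 -0.2098  0.1242] [0. 0.]
[ 0.5806 -0.2137  0.1235] [0. 0.]
mean [ 0.58171629 -0.19776148  0.12347682]
len 0.02943241434019827 yaw of +y 17.876823115221818
th 0.011764620160529263 yaw of +x 19.42714157689219
hook edge [array([ 0.55931843, -0.17946333,  0.075     ]), array([ 0.57477302, -0.22750127,  0.075     ])] 0.050462739016240765 17.833832972099117
hook edge [array([ 0.55929161, -0.17960843,  0.075     ]), array([ 0.57514043, -0.22679163,  0.075     ])] 0.04977388941132603 18.567187743675767
```

```bash
python3 - <<'E'
from h import *
step((.515,.07,.28),98,((.6133,-.2567,.26),110))
E
```

```text
xyz [0.6812, 0.0387, -0.04] rot [0.0, -0.0, 0.0667]
```

>>> apply_moves:
  steps:
    - {"xyz": [0.68, 0.04, -0.04], "rotation": [0, 0, 0.0667], "claw": 0}
    - {"xyz": [0.68, 0.04, -0.04], "rotation": [0, 0, 0.0667], "claw": 0}
    - {"xyz": [0.68, 0.04, -0.04], "rotation": [0, 0, 0.0667], "claw": 0}
    - {"xyz": [0.68, 0.04, -0.04], "rotation": [0, 0, 0.0667], "claw": 0}
    - {"xyz": [0.68, 0.04, -0.04], "rotation": [0, 0, 0.0667], "claw": 0}
    - {"xyz": [0.68, 0.04, -0.04], "rotation": [0, 0, 0.0667], "claw": 0}
    - {"xyz": [0.68, 0.04, -0.04], "rotation": [0, 0, 0.0667], "claw": 0}
    - {"xyz": [0.68, 0.04, -0.04], "rotation": [0, 0, 0.0667], "claw": 0}
    - {"xyz": [0.68, 0.04, -0.04], "rotation": [0, 0, 0.0667], "claw": 0}
    - {"xyz": [0.68, 0.04, -0.04], "rotation": [0, 0, 0.0667], "claw": 0}

```text
time: 3.6
tcp_pos: [0.5166, 0.0703, 0.2805]
orientation: [180.0, 0.0, 98.0]
contact_force: [-0.1, -0.4, -0.2]
gripper_width: 1.001
```

```bash
python3 see.py b1 rim
```

```text
[0.51662179 0.07027589 0.28053277] [1.79965618e+02 1.90113514e-02 9.79926779e+01] 3.6
rim [(0.57, [324.5, 156.3])]
```

View pics/b1.png

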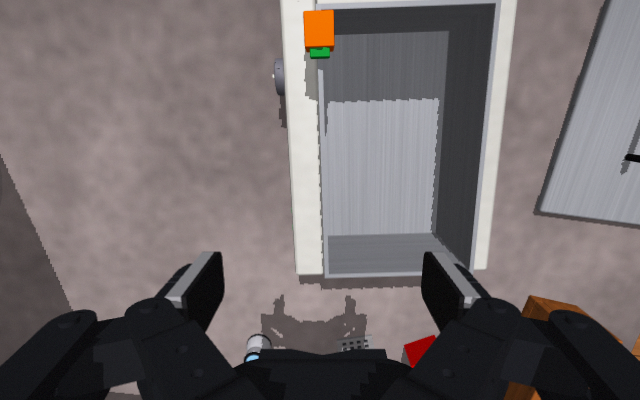

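>>> apply_moves:
  steps:
    - {"xyz": [0.18, 0.0, 0], "rotation": [0, 0, 0], "claw": 0}
    - {"xyz": [0.18, 0.0, 0], "rotation": [0, 0, 0], "claw": 0}
    - {"xyz": [0.18, 0.0, 0], "rotation": [0, 0, 0], "claw": 0}
    - {"xyz": [0.18, 0.0, 0], "rotation": [0, 0, 0], "claw": 0}
    - {"xyz": [0.18, 0.0, 0], "rotation": [0, 0, 0], "claw": 0}

```text
time: 4.2
tcp_pos: [0.5045, 0.1586, 0.2801]
orientation: [-180.0, 0.0, 97.9]
contact_force: [0.6, 0.5, -0.0]
gripper_width: 1.005
```

```bash
python3 see.py b2 rim
```

```text
[0.50447224 0.15860624 0.28007127] [-1.79979220e+02  1.46313540e-02  9.79114156e+01] 4.2
rim [(0.79, [321.0, 255.1])]
```

View pics/b2.png

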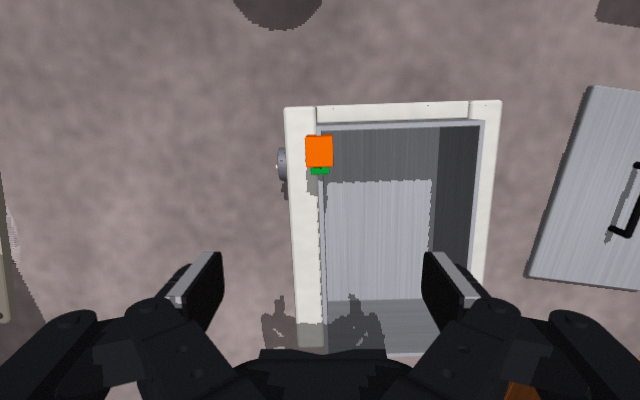

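Both views show the rim (b1: column ~320, rows 55–275; b2: column ~321) with the orange switch and green tab at its far end. I'll enlarge to measure it.

```bash
python3 - <<'E'
from h import *
def c(n,x0,y0,w,h,f,o):
    a=cv2.imread(f'pics/{n}.png');cv2.imwrite(f'pics/{o}.png',cv2.resize(a[y0:y0+h,x0:x0+w],None,fx=f,fy=f,interpolation=2))
c('b1',285,0,80,75,8,'b1a');c('b1',285,215,80,70,8,'b1b');c('b2',285,115,80,75,8,'b2a')
E
```

```text
(no output)
```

View pics/b1a.png

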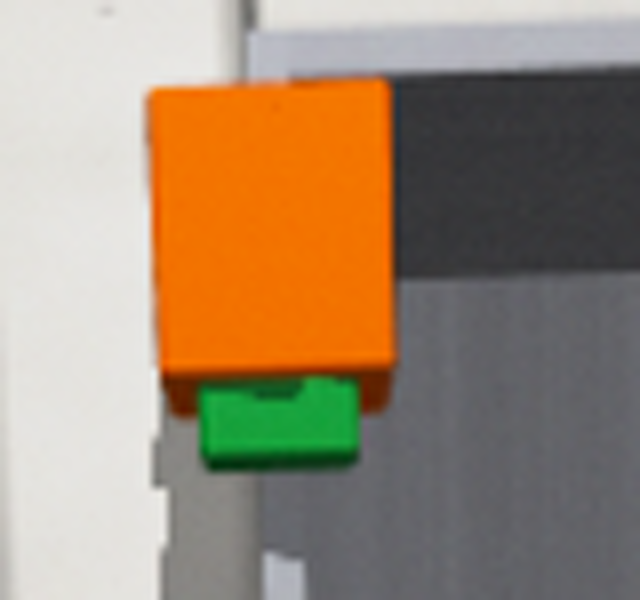

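View pics/b1b.png

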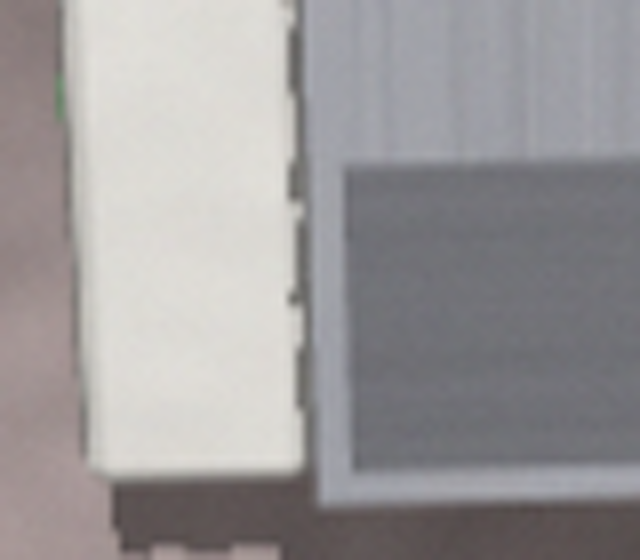

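View pics/b2a.png

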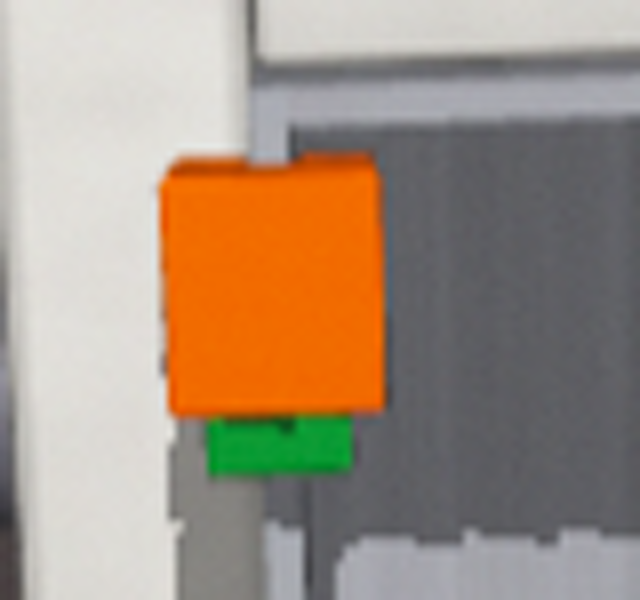

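```bash
python3 - <<'E'
from h import *
A=wc('b1');B=wc('b2')
f=lambda u,x,y:np.array(u)/8+[x,y]-.44
fo=[f((248,33),285,0),f((250,84),285,115)]
p,e=tri([(A,fo[0]),(B,fo[1])]);print('far outer',p,e)
print([onz(C,q,.125) for C,q in zip((A,B),fo)])
no=onz(A,f((320,507),285,215),.125);ni=onz(A,f((352,468),285,215),.125);print('near',no,ni)
for a,b in [((248,33),(250,84)),((290,75),(291,127))]:
    print('corner',onz(A,f(a,285,0),.125),onz(B,f(b,285,115),.125))
# rim edge points mid
for (u1,u2) in [((262,555),(303,557))]:
    print('b1 edge',onz(A,f(u1,285,0),.125),onz(A,f(u2,285,0),.125))
print('b2 edge',onz(B,f((264,560),285,115),.125),onz(B,f((305,560),285,115),.125))
for a,b in [((208,457),(208,473)),((358,452),(352,473))]:
    print('tab',tri([(A,f(a,285,0)),(B,f(b,285,115))]))
    print(onz(A,f(a,285,0),.136),onz(B,f(b,285,115),.136))
for a,b in [((163,372),(172,413)),((397,362),(385,410)),((150,90),(162,180)),((388,80),(378,172))]:
    print('sw',tri([(A,f(a,285,0)),(B,f(b,285,115))]))
E
```

```text
far outer [0.49172028 0.20997466 0.12104982] [np.float64(2.7113794912492888e-05), np.float64(2.7113794912564933e-05)]
[array([0.49195891, 0.20896578, 0.125     ]), array([0.49173863, 0.21019781, 0.125     ])]
near [ 0.53067326 -0.01456411  0.125     ] [ 0.53362623 -0.00908968  0.125     ]
corner [0.49195891 0.20896578 0.125     ] [0.49173863 0.21019781 0.125     ]
corner [0.49629844 0.20607666 0.125     ] [0.49646249 0.20652068 0.125     ]
b1 edge [0.49937086 0.16437973 0.125     ] [0.50335663 0.16475903 0.125     ]
b2 edge [0.4998379 0.1611153 0.125    ] [0.50417919 0.1617219  0.125     ]
tab (array([0.49308168, 0.17135672, 0.13308622]), [np.float64(0.0003298077218298554), np.float64(0.00032980772182985896)])
[0.49355441 0.17103371 0.136     ] [0.49277797 0.17190591 0.136     ]
tab (array([0.50731956, 0.17362115, 0.13443376]), [np.float64(4.216289703249378e-05), np.float64(4.216289703240112e-05)])
[0.50727529 0.17340615 0.136     ] [0.5072886  0.17393356 0.136     ]
sw (array([0.48845762, 0.17757592, 0.13624899]), [np.float64(7.395841394627893e-05), np.float64(7.395841394640902e-05)])
sw (array([0.50962468, 0.1811433 , 0.13794286]), [np.float64(6.897218600382737e-05), np.float64(6.897218600373489e-05)])
sw (array([0.48447357, 0.20044109, 0.13594859]), [np.float64(1.6157351607785105e-05), np.float64(1.6157351607815737e-05)])
sw (array([0.50547689, 0.20417793, 0.13611748]), [np.float64(1.783208513132035e-05), np.float64(1.78320851312525e-05)])
```

```bash
python3 - <<'E'
from h import *
A=wc('b1');B=wc('b2');print(onz(A,(324.5,156.3),.125),onz(B,(321,255.1),.125))
o=get_obs();print(o['tcp_pos'],o['orientation'])
step((.5817,-.1978,.25),108.2);step((.5817,-.1978,.18),108.2);step((.5817,-.1978,.108),108.2)
E
```

```text
[0.51459538 0.09753544 0.125     ] [0.5117799  0.09638088 0.125     ]
[0.50447146 0.15848791 0.28017742] [-1.79990579e+02  7.86787038e-03  9.78815918e+01]
xyz [-0.727, 0.0553, 0.0604] rot [-0.0001, 0.0, -0.0573]
xyz [-0.727, 0.0553, 0.2004] rot [-0.0001, 0.0, -0.0573]
xyz [-0.727, 0.0553, 0.3444] rot [-0.0001, 0.0, -0.0573]
```

>>> apply_moves:
  steps:
    - {"xyz": [-0.727, 0.055, 0.06], "rotation": [0, 0, -0.0573], "claw": 0}
    - {"xyz": [-0.727, 0.055, 0.06], "rotation": [0, 0, -0.0573], "claw": 0}
    - {"xyz": [-0.727, 0.055, 0.06], "rotation": [0, 0, -0.0573], "claw": 0}
    - {"xyz": [-0.727, 0.055, 0.06], "rotation": [0, 0, -0.0573], "claw": 0}
    - {"xyz": [-0.727, 0.055, 0.06], "rotation": [0, 0, -0.0573], "claw": 0}
    - {"xyz": [-0.727, 0.055, 0.06], "rotation": [0, 0, -0.0573], "claw": 0}
    - {"xyz": [-0.727, 0.055, 0.06], "rotation": [0, 0, -0.0573], "claw": 0}
    - {"xyz": [-0.727, 0.055, 0.06], "rotation": [0, 0, -0.0573], "claw": 0}
    - {"xyz": [-0.727, 0.055, 0.06], "rotation": [0, 0, -0.0573], "claw": 0}
    - {"xyz": [-0.727, 0.055, 0.2], "rotation": [0, 0, -0.0573], "claw": 0}
    - {"xyz": [-0.727, 0.055, 0.2], "rotation": [0, 0, -0.0573], "claw": 0}
    - {"xyz": [-0.727, 0.055, 0.2], "rotation": [0, 0, -0.0573], "claw": 0}

```text
time: 5.5
tcp_pos: [0.5802, -0.1952, 0.1776]
orientation: [-179.8, -0.2, 108.3]
contact_force: [0.5, 0.2, -0.3]
gripper_width: 1.003
```

```bash
python3 see.py g1 grip; python3 -c "
from h import *
o=get_obs();print(o['tcp_pos'],o['orientation']);step((.5817,-.1978,.108),108.2)
C=wc('g1');print(proj(C,(.5817,-.1978,.1235)))"
```

```text
[ 0.58016759 -0.1951616   0.17762111] [-179.78733677   -0.23139358  108.30370502] 5.5
grip [(0.97, [324.6, 222.8]), (0.74, [506.0, 285.0])]
[ 0.58191223 -0.19596283  0.18136371] [1.79972026e+02 1.78250036e-02 1.08324611e+02]
xyz [-0.0033, -0.0016, 0.1467] rot [0.0002, 0.0001, 0.0007]
[324.06869072 236.10549715]
```

View pics/g1.png

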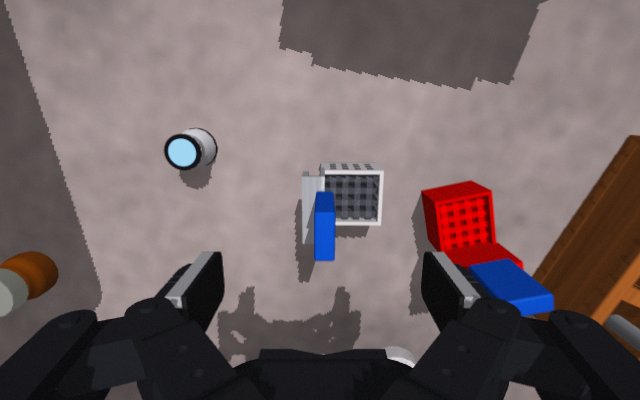

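>>> apply_moves:
  steps:
    - {"xyz": [-0.0033, -0.0016, 0.05], "rotation": [0, 0, 0], "claw": 0}
    - {"xyz": [-0.0033, -0.0016, 0.1], "rotation": [0, 0, 0], "claw": 0}
    - {"xyz": [-0.0033, -0.0016, 0.146], "rotation": [0, 0, 0], "claw": 0}
    - {"xyz": [-0.0033, -0.0016, 0.146], "rotation": [0, 0, 0], "claw": 0}
    - {"xyz": [-0.0033, -0.0016, 0.146], "rotation": [0, 0, 0], "claw": 0}
    - {"xyz": [-0.0033, -0.0016, 0.146], "rotation": [0, 0, 0], "claw": 255}
    - {"xyz": [-0.0033, -0.0016, 0.146], "rotation": [0, 0, 0], "claw": 255}
    - {"xyz": [-0.0033, -0.0016, 0.146], "rotation": [0, 0, 0], "claw": 255}
    - {"xyz": [-0.0033, -0.0016, 0.146], "rotation": [0, 0, 0], "claw": 255}
    - {"xyz": [-0.0033, -0.0016, 0.146], "rotation": [0, 0, 0], "claw": 255}
    - {"xyz": [-0.0033, -0.0016, 0.146], "rotation": [0, 0, 0], "claw": 255}
    - {"xyz": [-0.0033, -0.0016, 0.146], "rotation": [0, 0, 0], "claw": 255}
  newtons: 45

```text
time: 6.8
tcp_pos: [0.5818, -0.1984, 0.1076]
orientation: [180.0, 0.0, 108.3]
contact_force: [-0.5, -0.5, 3.3]
gripper_width: 0.132
```

```bash
python3 see.py g2; python3 -c "
from h import *
o=get_obs();print(o['gripper_width'],o['contact_force'])"
```

```text
[ 0.58176924 -0.19840006  0.10759272] [1.79973719e+02 2.45136315e-02 1.08296618e+02] 6.8
0.1244261319455194 [0.35160917 0.37361753 4.64218401]
```

View pics/g2.png

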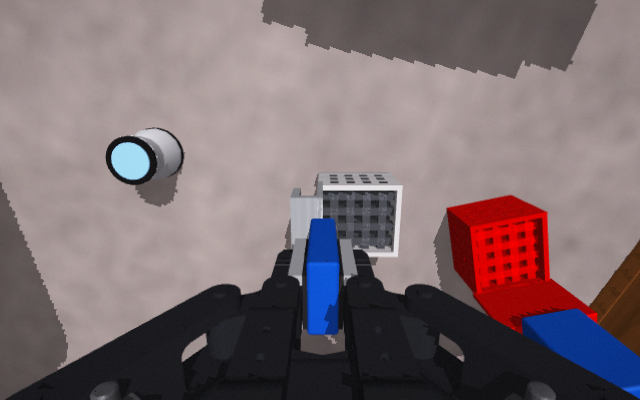

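```bash
python3 -c "
from h import *
step((.5818,-.1984,.27),108.3,((.5818,-.1984,.1076),108.3));step((.5239,.0796,.26),99.8,((.5818,-.1984,.1076),108.3))"
```

```text
xyz [0.0, 0.0, -0.3248] rot [0.0, 0.0, 0.0]
xyz [0.5642, 0.0646, -0.3048] rot [0.0, -0.0, 0.0472]
```

>>> apply_moves:
  steps:
    - {"xyz": [0, 0, -0.04], "rotation": [0, 0, 0], "claw": 255}
    - {"xyz": [0, 0, -0.12], "rotation": [0, 0, 0], "claw": 255}
    - {"xyz": [0, 0, -0.2], "rotation": [0, 0, 0], "claw": 255}
    - {"xyz": [0, 0, -0.28], "rotation": [0, 0, 0], "claw": 255}
    - {"xyz": [0, 0, -0.32], "rotation": [0, 0, 0], "claw": 255}
    - {"xyz": [0.08, 0.01, -0.32], "rotation": [0, 0, 0.01], "claw": 255}
    - {"xyz": [0.16, 0.02, -0.32], "rotation": [0, 0, 0.02], "claw": 255}
    - {"xyz": [0.24, 0.03, -0.32], "rotation": [0, 0, 0.03], "claw": 255}
    - {"xyz": [0.32, 0.04, -0.32], "rotation": [0, 0, 0.04], "claw": 255}
    - {"xyz": [0.4, 0.05, -0.32], "rotation": [0, 0, 0.0472], "claw": 255}
    - {"xyz": [0.48, 0.06, -0.32], "rotation": [0, 0, 0.0472], "claw": 255}
    - {"xyz": [0.53, 0.0646, -0.31], "rotation": [0, 0, 0.0472], "claw": 255}

```text
time: 8.05
tcp_pos: [0.5282, 0.0658, 0.2624]
orientation: [180.0, -0.0, 99.9]
contact_force: [0.4, -0.6, -2.8]
gripper_width: 0.133
```

```bash
python3 -c "
from h import *
o=get_obs();print(o['tcp_pos'],o['orientation'],o['gripper_width'],o['contact_force'])
step((.5239,.0796,.26),99.8)"
```

```text
[0.52815952 0.06580224 0.26239496] [ 1.79997879e+02 -2.35897261e-02  9.98846774e+01] 0.13266072548210414 [ 0.38893604 -0.58003466 -2.79801997]
xyz [0.0286, -0.0037, 0.0048] rot [0.0, -0.0001, 0.0005]
```

>>> apply_moves:
  steps:
    - {"xyz": [0.025, -0.0037, 0.005], "rotation": [0, 0, 0], "claw": 255}
    - {"xyz": [0.028, -0.0037, 0.005], "rotation": [0, 0, 0], "claw": 255}
    - {"xyz": [0.028, -0.0037, 0.005], "rotation": [0, 0, 0], "claw": 255}

```text
time: 8.35
tcp_pos: [0.525, 0.0765, 0.2596]
orientation: [-180.0, 0.0, 99.8]
contact_force: [-0.6, -1.0, -2.0]
gripper_width: 0.137
```

```bash
python3 see.py p1 rim hook; python3 - <<'E'
from h import *
n='p1';a=cv2.imread(f'pics/{n}.png');cv2.imwrite(f'pics/{n}c.png',cv2.resize(a[120:270,240:400],None,fx=4,fy=4,interpolation=2))
cv2.imwrite('pics/p1s.png',cv2.resize(capture('scene')[130:280,260:420],None,fx=4,fy=4,interpolation=2))
E
```

```text
[0.52496814 0.07649526 0.25963195] [-1.79977498e+02  1.88579000e-02  9.98145552e+01] 8.35
rim [(0.83, [314.3, 168.4])]
hook [(0.55, [308.7, 244.0])]
```

View pics/p1.png

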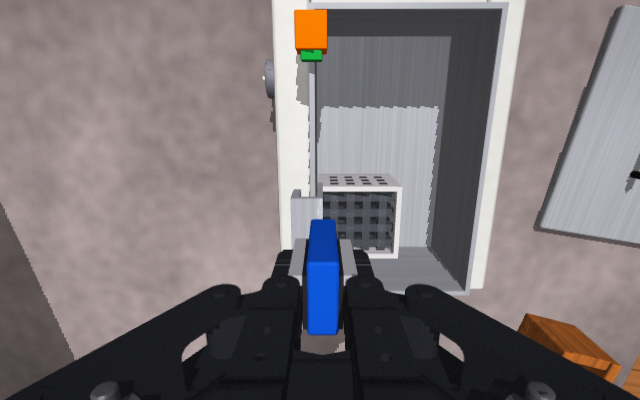

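View pics/p1c.png

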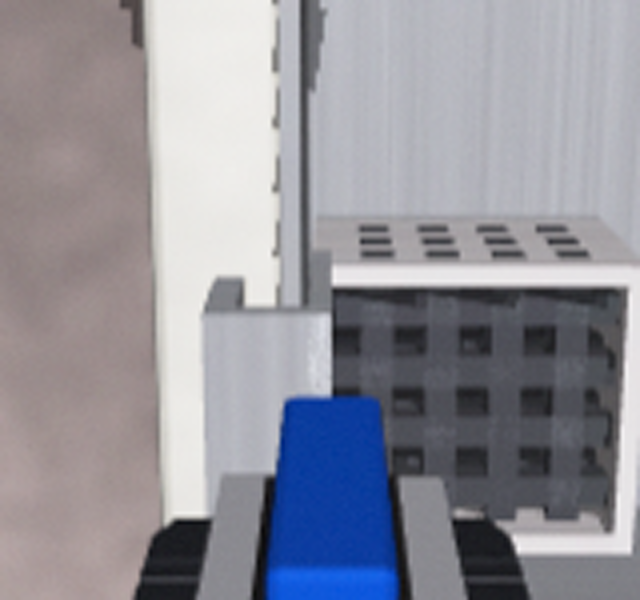

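View pics/p1s.png

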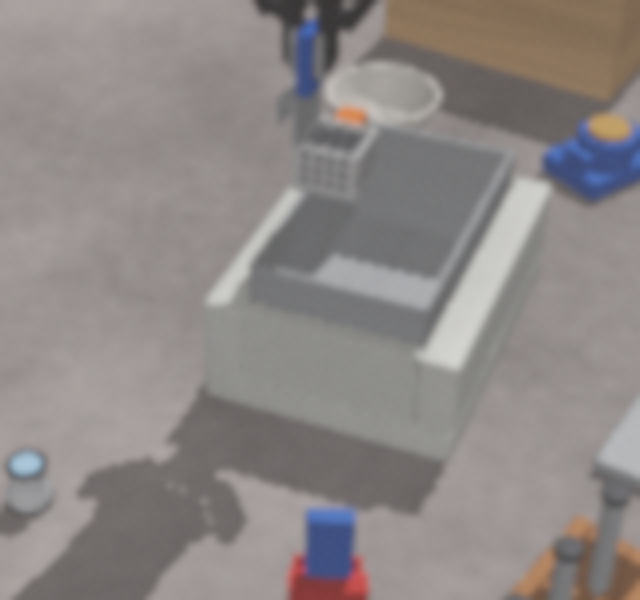

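```bash
python3 - <<'E'
from h import *
C=wc('p1');d=np.load('p1.npz');Rt=R.from_euler('xyz',d['r'],degrees=True)
for q in [(279,5),(302,5),(280,150),(303,150),(281,295),(304,295)]:
    px=np.array(q)/4+[240,120]-.4
    print(px,(Rt.inv().apply(onz(C,px,.125)-d['p'])*1000).round(2))
for q in [(205,315),(331,315)]:
    px=np.array(q)/4+[240,120]-.4
    print('hook plate',px,(Rt.inv().apply(onz(C,px,d['p'][2]-.0076-.025)-d['p'])*1000).round(2))
for q in [(286,398),(381,398),(267,570),(395,570)]:
    px=np.array(q)/4+[240,120]-.4
    z=.025-.0076 if q[1]>500 else -.0326
    print('grip',px,(Rt.inv().apply(onz(C,px,d['p'][2]+z)-d['p'])*1000).round(2))
a=cv2.imread('pics/p1.png');cv2.imwrite('pics/p1d.png',cv2.resize(a[50:205,280:340],None,fx=8,fy=3.8,interpolation=2))
E
```

```text
[309.35 120.85] [ 57.11  -9.92 134.62]
[315.1  120.85] [ 57.11  -5.59 134.62]
[309.6 157.1] [ 29.77 -10.   134.63]
[315.35 157.1 ] [ 29.78  -5.54 134.62]
[309.85 193.35] [  0.75 -10.08 134.64]
[315.6  193.35] [  0.76  -5.49 134.63]
hook plate [290.85 198.35] [ 25.02 -15.37  32.6 ]
hook plate [322.35 198.35] [25.03 -0.15 32.59]
grip [311.1 219.1] [14.44 -5.67 32.6 ]
grip [334.85 219.1 ] [14.44  6.01 32.59]
grip [306.35 262.1 ] [ 16.08  -5.69 -17.4 ]
grip [338.35 262.1 ] [ 16.09   5.37 -17.41]
```

View pics/p1d.png

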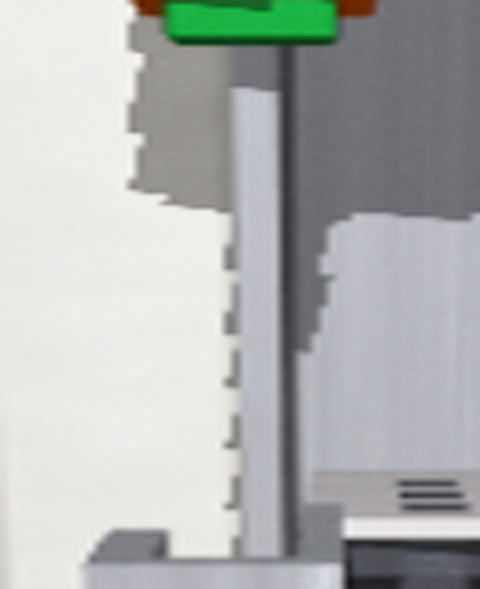

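```bash
python3 -c "
from h import *
o=get_obs();print(o['tcp_pos'],o['contact_force'],o['torque'],o['time'])
step((.5238,.0792,.168),99.8)"
```

```text
[0.52521672 0.07586556 0.25973619] [-0.84699115 -0.30506978 -1.83493536] [-0.00049667  0.03621192 -0.01755789] 8.55
xyz [0.0071, -0.0017, 0.1835] rot [-0.0, 0.0, -0.0005]
```

>>> apply_moves:
  steps:
    - {"xyz": [0, -0.0004, 0.06], "rotation": [0, 0, 0], "claw": 255}
    - {"xyz": [0, -0.0004, 0.11], "rotation": [0, 0, 0], "claw": 255}
    - {"xyz": [0, -0.0004, 0.15], "rotation": [0, 0, 0], "claw": 255}
    - {"xyz": [0, -0.0004, 0.16], "rotation": [0, 0, 0], "claw": 255}
    - {"xyz": [0, -0.0004, 0.165], "rotation": [0, 0, 0], "claw": 255}
    - {"xyz": [0, -0.0004, 0.17], "rotation": [0, 0, 0], "claw": 255}
    - {"xyz": [0, -0.0004, 0.174], "rotation": [0, 0, 0], "claw": 255}
    - {"xyz": [0, -0.0004, 0.177], "rotation": [0, 0, 0], "claw": 255}
    - {"xyz": [0, -0.0004, 0.179], "rotation": [0, 0, 0], "claw": 255}
    - {"xyz": [0, -0.0004, 0.181], "rotation": [0, 0, 0], "claw": 255}
    - {"xyz": [0, -0.0004, 0.182], "rotation": [0, 0, 0], "claw": 255}
    - {"xyz": [0, -0.0004, 0.182], "rotation": [0, 0, 0], "claw": 255}

```text
time: 9.75
tcp_pos: [0.5246, 0.0769, 0.1688]
orientation: [-180.0, -0.0, 99.8]
contact_force: [0.5, 0.5, -1.4]
gripper_width: 0.136
```

```bash
python3 see.py p2;python3 -c "
from h import *
o=get_obs();print(o['tcp_pos'],o['contact_force'],o['torque'],o['time'])
a=cv2.imread('pics/p2.png');cv2.imwrite('pics/p2c.png',cv2.resize(a[120:270,240:400],None,fx=4,fy=4,interpolation=2))"
```

```text
[0.52461153 0.07690906 0.16876749] [-1.79997662e+02 -6.15401807e-04  9.98069185e+01] 9.75
[0.52463647 0.07689846 0.16881441] [ 0.22669512  0.67572376 -2.12946573] [0.02170178 0.04166921 0.01713292] 9.8
```

View pics/p2c.png

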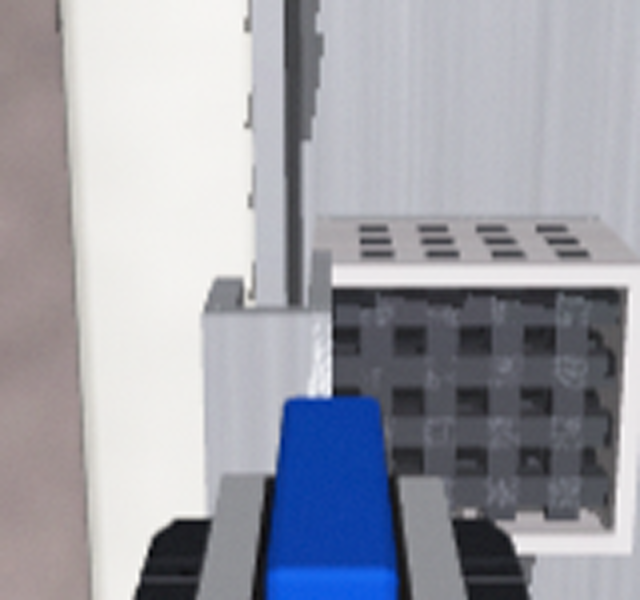

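>>> apply_moves:
  steps:
    - {"xyz": [0, 0, 0.001], "rotation": [0, 0, 0], "claw": 255}
    - {"xyz": [0, 0, 0.002], "rotation": [0, 0, 0], "claw": 255}
    - {"xyz": [0, 0, 0.003], "rotation": [0, 0, 0], "claw": 255}
    - {"xyz": [0, 0, 0.004], "rotation": [0, 0, 0], "claw": 255}
    - {"xyz": [0, 0, 0.005], "rotation": [0, 0, 0], "claw": 255}
    - {"xyz": [0, 0, 0.006], "rotation": [0, 0, 0], "claw": 255}
    - {"xyz": [0, 0, 0.007], "rotation": [0, 0, 0], "claw": 255}
    - {"xyz": [0, 0, 0.008], "rotation": [0, 0, 0], "claw": 255}
    - {"xyz": [0, 0, 0.009], "rotation": [0, 0, 0], "claw": 255}
    - {"xyz": [0, 0, 0.01], "rotation": [0, 0, 0], "claw": 255}
    - {"xyz": [0, 0, 0.01], "rotation": [0, 0, 0], "claw": 255}

```text
time: 10.9
tcp_pos: [0.5246, 0.0769, 0.1637]
orientation: [-180.0, -0.0, 99.8]
contact_force: [-0.6, -0.5, -2.1]
gripper_width: 0.138
```

```bash
python3 -c "
from h import *
o=get_obs();print(o['tcp_pos'],o['contact_force'],o['torque'],o['time'])"
```

```text
[0.5245982  0.07691148 0.1637158 ] [-0.58359679 -0.46958151 -2.1162243 ] [-0.01224525  0.0058798   0.01546864] 10.9
```

Not in contact yet; continue in smaller calls.

>>> apply_moves:
  steps:
    - {"xyz": [0, 0, 0.0006], "rotation": [0, 0, 0], "claw": 255}
    - {"xyz": [0, 0, 0.0012], "rotation": [0, 0, 0], "claw": 255}
    - {"xyz": [0, 0, 0.0018], "rotation": [0, 0, 0], "claw": 255}
    - {"xyz": [0, 0, 0.0024], "rotation": [0, 0, 0], "claw": 255}
    - {"xyz": [0, 0, 0.003], "rotation": [0, 0, 0], "claw": 255}
    - {"xyz": [0, 0, 0.003], "rotation": [0, 0, 0], "claw": 255}

```text
time: 11.5
tcp_pos: [0.5246, 0.0769, 0.1623]
orientation: [-180.0, -0.0, 99.8]
contact_force: [-0.5, 0.2, -1.9]
gripper_width: 0.134
```

>>> apply_moves:
  steps:
    - {"xyz": [0, 0, 0.0005], "rotation": [0, 0, 0], "claw": 255}
    - {"xyz": [0, 0, 0.001], "rotation": [0, 0, 0], "claw": 255}
    - {"xyz": [0, 0, 0.001], "rotation": [0, 0, 0], "claw": 255}

```text
time: 11.8
tcp_pos: [0.5247, 0.0769, 0.1618]
orientation: [180.0, -0.0, 99.8]
contact_force: [0.4, -0.0, -2.0]
gripper_width: 0.134
```

>>> apply_moves:
  steps:
    - {"xyz": [0, 0, 0.0004], "rotation": [0, 0, 0], "claw": 255}
    - {"xyz": [0, 0, 0.0008], "rotation": [0, 0, 0], "claw": 255}
    - {"xyz": [0, 0, 0.0008], "rotation": [0, 0, 0], "claw": 255}

```text
time: 12.1
tcp_pos: [0.5247, 0.0769, 0.1617]
orientation: [180.0, 0.0, 99.8]
contact_force: [-1.1, -0.2, 3.5]
gripper_width: 0.134
```

>>> apply_moves:
  steps:
    - {"xyz": [0, 0, 0.0004], "rotation": [0, 0, 0], "claw": 255}
    - {"xyz": [0, 0, 0.0008], "rotation": [0, 0, 0], "claw": 255}
    - {"xyz": [0, 0, 0.0008], "rotation": [0, 0, 0], "claw": 255}

```text
time: 12.4
tcp_pos: [0.5247, 0.0769, 0.1616]
orientation: [180.0, 0.0, 99.8]
contact_force: [-2.0, -0.8, 6.5]
gripper_width: 0.135
```

>>> apply_moves:
  steps:
    - {"xyz": [0, 0, -0.0008], "rotation": [0, 0, 0], "claw": 255}
    - {"xyz": [0, 0, -0.0008], "rotation": [0, 0, 0], "claw": 255}
    - {"xyz": [0, 0, -0.0008], "rotation": [0, 0, 0], "claw": 255}
    - {"xyz": [0, 0, -0.0008], "rotation": [0, 0, 0], "claw": 255}

```text
time: 12.8
tcp_pos: [0.5247, 0.0768, 0.1616]
orientation: [180.0, 0.0, 99.8]
contact_force: [-1.3, -1.0, 6.2]
gripper_width: 0.132
```

```bash
python3 see.py p3;python3 -c "
from h import *
o=get_obs();print(o['tcp_pos'],o['contact_force'],o['torque'],o['time'])
a=cv2.imread('pics/p3.png');cv2.imwrite('pics/p3c.png',cv2.resize(a[120:270,240:400],None,fx=4,fy=4,interpolation=2))"
```

```text
[0.52472158 0.0768423  0.16160671] [1.79980905e+02 6.69362879e-03 9.98011959e+01] 12.8
[0.52471251 0.07684957 0.16163472] [-1.23206062 -1.05080663  5.9203552 ] [-0.07704234  0.44743381  0.07071505] 12.85
```

View pics/p3c.png

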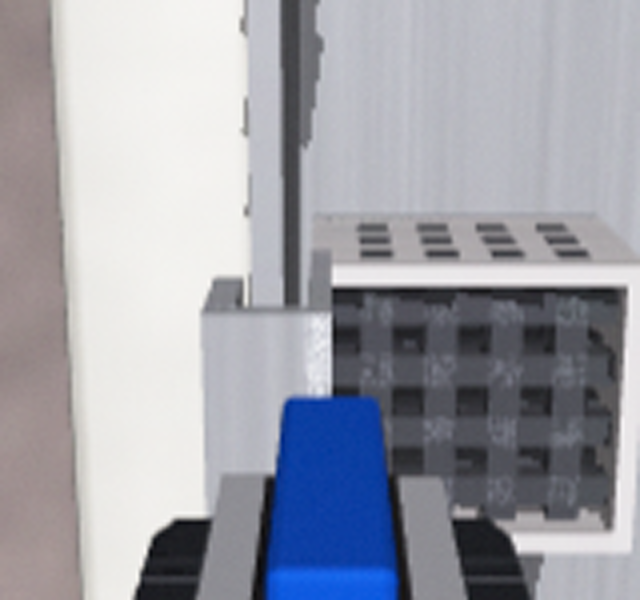

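>>> apply_moves:
  steps:
    - {"xyz": [0, -0.0008, -0.0006], "rotation": [0, 0, 0], "claw": 255}
    - {"xyz": [0, -0.0016, -0.0006], "rotation": [0, 0, 0], "claw": 255}
    - {"xyz": [0, -0.0016, -0.0006], "rotation": [0, 0, 0], "claw": 255}

```text
time: 13.15
tcp_pos: [0.5242, 0.0768, 0.1617]
orientation: [180.0, -0.0, 99.8]
contact_force: [2.2, -0.2, 1.5]
gripper_width: 0.135
```

```bash
python3 -c "
from h import *
o=get_obs();print(o['tcp_pos'],o['orientation'],o['contact_force'],o['torque'],o['time'])"
```

```text
[0.52422685 0.07679514 0.16170773] [ 1.79956518e+02 -1.34902628e-03  9.98018233e+01] [ 2.17899184 -0.19748037  1.51573475] [ 0.1434981  -0.33873453 -0.0951997 ] 13.15
```

>>> apply_moves:
  steps:
    - {"xyz": [0.002, 0.0002, 0], "rotation": [0, 0, 0], "claw": 255}
    - {"xyz": [0.006, 0.0004, 0], "rotation": [0, 0, 0], "claw": 255}
    - {"xyz": [0.01, 0.0004, 0], "rotation": [0, 0, 0], "claw": 255}
    - {"xyz": [0.014, 0.0004, 0], "rotation": [0, 0, 0], "claw": 255}
    - {"xyz": [0.018, 0.0004, 0], "rotation": [0, 0, 0], "claw": 255}
    - {"xyz": [0.022, 0.0004, 0], "rotation": [0, 0, 0], "claw": 255}
    - {"xyz": [0.026, 0.0004, 0], "rotation": [0, 0, 0], "claw": 255}
    - {"xyz": [0.03, 0.0004, 0], "rotation": [0, 0, 0], "claw": 255}

```text
time: 13.95
tcp_pos: [0.5214, 0.0917, 0.1617]
orientation: [-180.0, 0.0, 99.8]
contact_force: [0.3, -3.3, 2.8]
gripper_width: 0.132
```

```bash
python3 -c "
from h import *
o=get_obs();print(o['tcp_pos'],o['orientation'],o['contact_force'],o['torque'],o['time'])"
```

```text
[0.52143843 0.0917307  0.16168997] [-1.79998882e+02  2.06916079e-03  9.98050484e+01] [ 0.28773022 -3.342761    2.81006469] [-0.63632742 -0.0336088   0.02210364] 13.95
```

>>> apply_moves:
  steps:
    - {"xyz": [0.006, 0, -0.0003], "rotation": [0, 0, 0], "claw": 255}
    - {"xyz": [0.012, 0, -0.0003], "rotation": [0, 0, 0], "claw": 255}
    - {"xyz": [0.018, 0, -0.0003], "rotation": [0, 0, 0], "claw": 255}
    - {"xyz": [0.024, 0, -0.0003], "rotation": [0, 0, 0], "claw": 255}
    - {"xyz": [0.03, 0, -0.0003], "rotation": [0, 0, 0], "claw": 255}
    - {"xyz": [0.036, 0, -0.0003], "rotation": [0, 0, 0], "claw": 255}
    - {"xyz": [0.042, 0, -0.0003], "rotation": [0, 0, 0], "claw": 255}
    - {"xyz": [0.048, 0, -0.0003], "rotation": [0, 0, 0], "claw": 255}
    - {"xyz": [0.054, 0, -0.0003], "rotation": [0, 0, 0], "claw": 255}
    - {"xyz": [0.06, 0, -0.0003], "rotation": [0, 0, 0], "claw": 255}
    - {"xyz": [0.066, 0, -0.0003], "rotation": [0, 0, 0], "claw": 255}
    - {"xyz": [0.072, 0, -0.0003], "rotation": [0, 0, 0], "claw": 255}

```text
time: 15.15
tcp_pos: [0.5152, 0.1273, 0.1618]
orientation: [-180.0, -0.0, 99.8]
contact_force: [0.8, -1.4, -0.2]
gripper_width: 0.131
```

```bash
python3 see.py s1;python3 -c "
from h import *
o=get_obs();print(o['tcp_pos'],o['orientation'],o['contact_force'],o['torque'],o['time'])
a=cv2.imread('pics/s1.png');cv2.imwrite('pics/s1c.png',cv2.resize(a[120:270,240:400],None,fx=4,fy=4,interpolation=2))"
```

```text
[0.51524896 0.12732542 0.16177185] [-1.79991526e+02 -7.59339087e-03  9.98038563e+01] 15.15
[0.51516656 0.12770492 0.16175336] [-1.79990823e+02 -2.71922386e-02  9.98186787e+01] [ 0.25991231 -0.35967667 -1.6052325 ] [ 0.04718912 -0.03185543  0.03924287] 15.2
```

View pics/s1c.png

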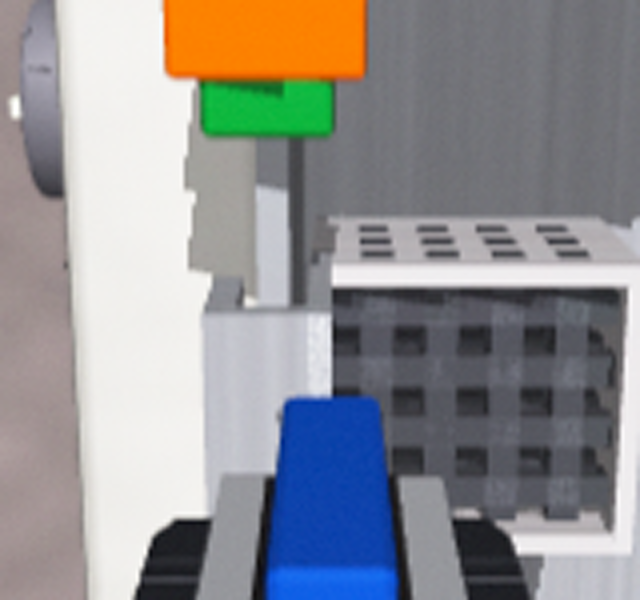

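```bash
python3 - <<'E'
from h import *
C=wc('s1');d=np.load('s1.npz');Rt=R.from_euler('xyz',d['r'],degrees=True)
for q,z in [((268,135),.136),((268,78),.139),((268,312),.129)]:
    px=np.array(q)/4+[240,120]-.4
    print(px,(Rt.inv().apply(onz(C,px,z)-d['p'])*1000).round(2))
E
```

```text
[306.6  153.35] [47.71 -7.18 25.78]
[306.6 139.1] [54.26 -6.96 22.78]
[306.6 197.6] [25.35 -7.76 32.78]
```

>>> apply_moves:
  steps:
    - {"xyz": [0.004, 0, 0.0004], "rotation": [0, 0, 0], "claw": 255}
    - {"xyz": [0.008, 0, 0.0006], "rotation": [0, 0, 0], "claw": 255}
    - {"xyz": [0.012, 0, 0.0006], "rotation": [0, 0, 0], "claw": 255}
    - {"xyz": [0.016, 0, 0.0006], "rotation": [0, 0, 0], "claw": 255}
    - {"xyz": [0.02, 0, 0.0006], "rotation": [0, 0, 0], "claw": 255}
    - {"xyz": [0.024, 0, 0.0006], "rotation": [0, 0, 0], "claw": 255}
    - {"xyz": [0.028, 0, 0.0006], "rotation": [0, 0, 0], "claw": 255}
    - {"xyz": [0.03, 0, 0.0006], "rotation": [0, 0, 0], "claw": 255}
    - {"xyz": [0.03, 0, 0.0006], "rotation": [0, 0, 0], "claw": 255}

```text
time: 16.1
tcp_pos: [0.5129, 0.142, 0.1617]
orientation: [180.0, -0.0, 99.8]
contact_force: [0.2, -2.8, 4.0]
gripper_width: 0.133
```

```bash
python3 see.py s2;python3 -c "
from h import *
o=get_obs();print(o['tcp_pos'],o['orientation'],o['contact_force'],o['torque'],o['time'])
a=cv2.imread('pics/s2.png');cv2.imwrite('pics/s2c.png',cv2.resize(a[120:270,240:400],None,fx=4,fy=4,interpolation=2))"
```

```text
[0.51289743 0.14201058 0.1616623 ] [ 1.79979592e+02 -6.43058311e-03  9.98149061e+01] 16.1
[0.5129283  0.14200391 0.161674  ] [ 1.79974597e+02 -1.38139198e-02  9.98108670e+01] [ 0.60870665 -1.56756071  4.00680035] [-0.45997398 -0.10127193  0.03638419] 16.15
```

View pics/s2c.png

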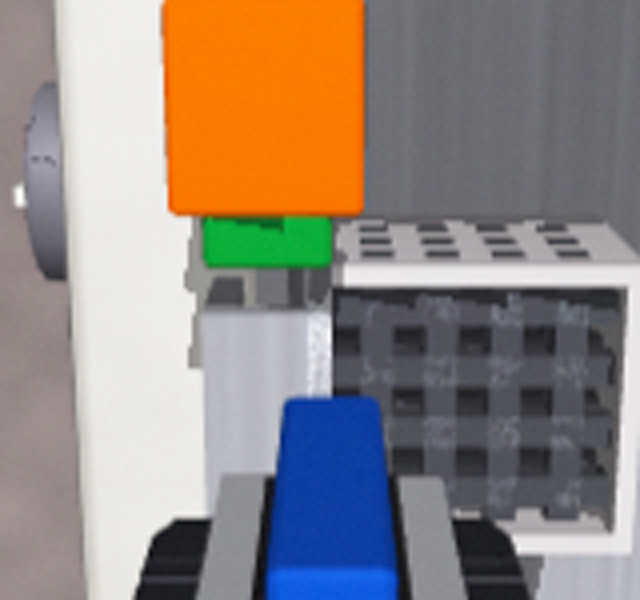

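>>> apply_moves:
  steps:
    - {"xyz": [0.002, 0, -0.0003], "rotation": [0, 0, 0], "claw": 255}
    - {"xyz": [0.004, 0, -0.0003], "rotation": [0, 0, 0], "claw": 255}
    - {"xyz": [0.006, 0, -0.0003], "rotation": [0, 0, 0], "claw": 255}
    - {"xyz": [0.008, 0, -0.0003], "rotation": [0, 0, 0], "claw": 255}
    - {"xyz": [0.01, 0, -0.0003], "rotation": [0, 0, 0], "claw": 255}
    - {"xyz": [0.011, 0, -0.0003], "rotation": [0, 0, 0], "claw": 255}
    - {"xyz": [0.012, 0, -0.0003], "rotation": [0, 0, 0], "claw": 255}

```text
time: 16.85
tcp_pos: [0.5118, 0.1478, 0.1617]
orientation: [-180.0, 0.0, 99.8]
contact_force: [0.7, -4.1, 4.2]
gripper_width: 0.133
```

>>> apply_moves:
  steps:
    - {"xyz": [0.001, 0, 0], "rotation": [0, 0, 0], "claw": 255}
    - {"xyz": [0.002, 0, 0], "rotation": [0, 0, 0], "claw": 255}
    - {"xyz": [0.003, 0, 0], "rotation": [0, 0, 0], "claw": 255}
    - {"xyz": [0.004, 0, 0], "rotation": [0, 0, 0], "claw": 255}

```text
time: 17.25
tcp_pos: [0.5115, 0.1493, 0.1617]
orientation: [-180.0, 0.1, 99.8]
contact_force: [2.0, -8.7, 5.1]
gripper_width: 0.135
```

>>> apply_moves:
  steps:
    - {"xyz": [0.001, 0, 0], "rotation": [0, 0, 0], "claw": 255}
    - {"xyz": [0.002, 0, 0], "rotation": [0, 0, 0], "claw": 255}

```text
time: 17.45
tcp_pos: [0.5114, 0.15, 0.1617]
orientation: [180.0, 0.1, 99.8]
contact_force: [0.9, -7.9, 5.1]
gripper_width: 0.132
```

>>> apply_moves:
  steps:
    - {"xyz": [0.001, 0, -0.0003], "rotation": [0, 0, 0], "claw": 255}
    - {"xyz": [0.002, 0, -0.0003], "rotation": [0, 0, 0], "claw": 255}
    - {"xyz": [0.003, 0, -0.0003], "rotation": [0, 0, 0], "claw": 255}

```text
time: 17.75
tcp_pos: [0.5111, 0.1516, 0.1617]
orientation: [-180.0, 0.1, 99.8]
contact_force: [1.3, -7.8, 4.4]
gripper_width: 0.137
```

>>> apply_moves:
  steps:
    - {"xyz": [0.001, 0, 0], "rotation": [0, 0, 0], "claw": 255}
    - {"xyz": [0.002, 0, 0], "rotation": [0, 0, 0], "claw": 255}

```text
time: 17.95
tcp_pos: [0.511, 0.1525, 0.1618]
orientation: [-180.0, 0.1, 99.8]
contact_force: [2.3, -7.9, 4.3]
gripper_width: 0.134
```

>>> apply_moves:
  steps:
    - {"xyz": [0.0006, 0, 0], "rotation": [0, 0, 0], "claw": 255}
    - {"xyz": [0.0012, 0, 0], "rotation": [0, 0, 0], "claw": 255}

```text
time: 18.15
tcp_pos: [0.5108, 0.1531, 0.1617]
orientation: [-180.0, 0.1, 99.8]
contact_force: [1.0, -8.2, 3.6]
gripper_width: 0.137
```

>>> apply_moves:
  steps:
    - {"xyz": [0.0006, 0, 0], "rotation": [0, 0, 0], "claw": 255}
    - {"xyz": [0.0012, 0, 0], "rotation": [0, 0, 0], "claw": 255}

```text
time: 18.35
tcp_pos: [0.5107, 0.1537, 0.1617]
orientation: [-180.0, 0.1, 99.8]
contact_force: [1.4, -7.3, 3.4]
gripper_width: 0.135
```

>>> apply_moves:
  steps:
    - {"xyz": [0.0006, 0, 0], "rotation": [0, 0, 0], "claw": 255}
    - {"xyz": [0.0006, 0, 0], "rotation": [0, 0, 0], "claw": 255}

```text
time: 18.55
tcp_pos: [0.5107, 0.154, 0.1617]
orientation: [-180.0, 0.1, 99.8]
contact_force: [2.3, -6.8, 3.6]
gripper_width: 0.136
```

>>> apply_moves:
  steps:
    - {"xyz": [0.0006, 0, 0], "rotation": [0, 0, 0], "claw": 255}
    - {"xyz": [0.0006, 0, 0], "rotation": [0, 0, 0], "claw": 255}

```text
time: 18.75
tcp_pos: [0.5107, 0.1541, 0.1618]
orientation: [-180.0, 0.1, 99.8]
contact_force: [0.8, -8.4, 4.1]
gripper_width: 0.135
```

```bash
python3 see.py s3;python3 -c "
from h import *
o=get_obs();print(o['tcp_pos'],o['orientation'],o['contact_force'],o['torque'],o['time'])
a=cv2.imread('pics/s3.png');cv2.imwrite('pics/s3c.png',cv2.resize(a[120:270,240:400],None,fx=4,fy=4,interpolation=2))"
```

```text
[0.51068013 0.15414689 0.16176338] [-1.79990654e+02  1.06579848e-01  9.97735554e+01] 18.75
[0.51071258 0.15413236 0.16179332] [-1.79994805e+02  1.06148432e-01  9.97702775e+01] [ 1.2130283  -8.23721756  4.18553725] [-1.81207147 -0.27424775  0.06360629] 18.8
```

View pics/s3c.png

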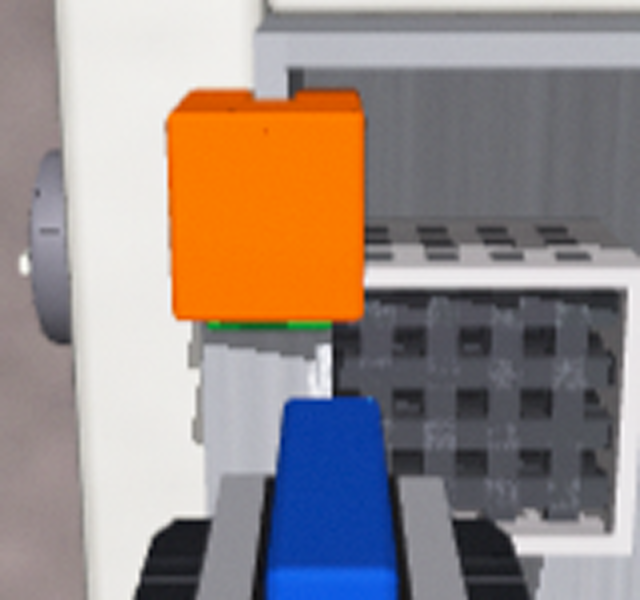

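>>> apply_moves:
  steps:
    - {"xyz": [0.0006, 0, 0], "rotation": [0, 0, 0], "claw": 255}
    - {"xyz": [0.0006, 0, 0], "rotation": [0, 0, 0], "claw": 255}

```text
time: 19.0
tcp_pos: [0.5107, 0.1542, 0.1618]
orientation: [-180.0, 0.1, 99.8]
contact_force: [0.7, -9.4, 3.4]
gripper_width: 0.134
```

>>> apply_moves:
  steps:
    - {"xyz": [0.0006, 0, 0], "rotation": [0, 0, 0], "claw": 255}
    - {"xyz": [0.0006, 0, 0], "rotation": [0, 0, 0], "claw": 255}

```text
time: 19.2
tcp_pos: [0.5107, 0.1542, 0.1618]
orientation: [-180.0, 0.2, 99.8]
contact_force: [1.5, -11.2, 3.4]
gripper_width: 0.132
```

>>> apply_moves:
  steps:
    - {"xyz": [0.0006, 0, 0], "rotation": [0, 0, 0], "claw": 255}
    - {"xyz": [0.0006, 0, 0], "rotation": [0, 0, 0], "claw": 255}

```text
time: 19.4
tcp_pos: [0.5107, 0.1543, 0.1619]
orientation: [-180.0, 0.2, 99.7]
contact_force: [1.5, -12.1, 4.3]
gripper_width: 0.134
```

>>> apply_moves:
  steps:
    - {"xyz": [0.0006, 0, 0], "rotation": [0, 0, 0], "claw": 255}
    - {"xyz": [0.0006, 0, 0], "rotation": [0, 0, 0], "claw": 255}
    - {"xyz": [0.0006, 0, 0], "rotation": [0, 0, 0], "claw": 255}

```text
time: 19.7
tcp_pos: [0.5106, 0.1544, 0.1619]
orientation: [-180.0, 0.2, 99.7]
contact_force: [2.3, -13.5, 4.9]
gripper_width: 0.135
```

>>> apply_moves:
  steps:
    - {"xyz": [0.0004, 0, 0], "rotation": [0, 0, 0], "claw": 255}
    - {"xyz": [0.0004, 0, 0], "rotation": [0, 0, 0], "claw": 255}

```text
time: 19.9
tcp_pos: [0.5106, 0.1545, 0.1619]
orientation: [-180.0, 0.2, 99.7]
contact_force: [3.1, -14.0, 4.7]
gripper_width: 0.136
```

```bash
python3 see.py s4;python3 -c "
from h import *
o=get_obs();print(o['tcp_pos'],o['orientation'],o['contact_force'],o['torque'],o['time'])
a=cv2.imread('pics/s4.png');cv2.imwrite('pics/s4c.png',cv2.resize(a[180:230,280:330],None,fx=12,fy=12,interpolation=2))
a=cv2.imread('pics/s3.png');cv2.imwrite('pics/s3d.png',cv2.resize(a[180:230,280:330],None,fx=12,fy=12,interpolation=2))"
```

```text
[0.51063205 0.15445551 0.16186075] [-179.98955085    0.2441296    99.73244508] 19.9
[0.51065057 0.15445733 0.1618622 ] [-179.99120443    0.2416429    99.73071877] [  2.32294882 -13.90284397   4.03831605] [-3.06757584 -0.3905238   0.13805318] 19.95
```

View pics/s4c.png

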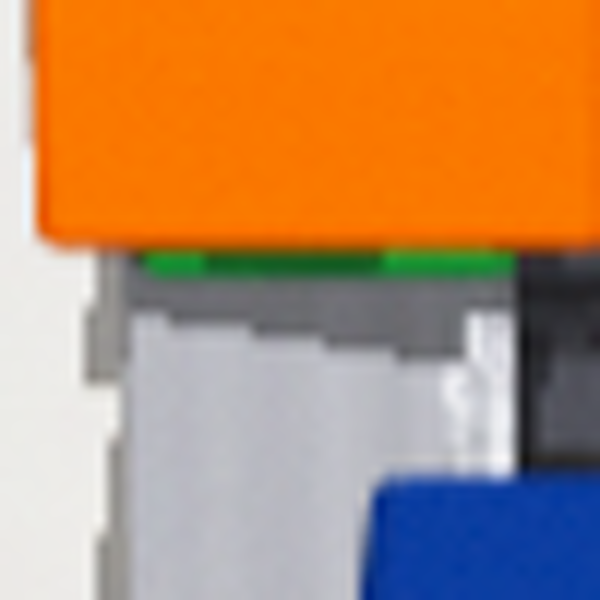

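>>> apply_moves:
  steps:
    - {"xyz": [-0.001, 0, -0.0003], "rotation": [0, 0, 0], "claw": 255}
    - {"xyz": [-0.002, 0, -0.0003], "rotation": [0, 0, 0], "claw": 255}
    - {"xyz": [-0.003, 0, -0.0003], "rotation": [0, 0, 0], "claw": 255}
    - {"xyz": [-0.003, 0, -0.0003], "rotation": [0, 0, 0], "claw": 255}

```text
time: 20.35
tcp_pos: [0.5107, 0.1541, 0.1618]
orientation: [-180.0, 0.1, 99.8]
contact_force: [2.1, -5.8, 2.6]
gripper_width: 0.136
```

```bash
python3 -c "
from h import *
o=get_obs();print(o['tcp_pos'],o['orientation'],o['contact_force'],o['torque'],o['time'])"
```

```text
[0.51068873 0.15414815 0.16176135] [-1.79983173e+02  7.76957736e-02  9.97710665e+01] [ 2.1057046  -5.82175701  2.64700318] [-1.52990202 -0.41554577  0.05159298] 20.35
```

>>> apply_moves:
  steps:
    - {"xyz": [-0.001, 0.0006, -0.0003], "rotation": [0, 0, 0], "claw": 255}
    - {"xyz": [-0.002, 0.0008, -0.0004], "rotation": [0, 0, 0], "claw": 255}
    - {"xyz": [-0.002, 0.0008, -0.0004], "rotation": [0, 0, 0], "claw": 255}

```text
time: 20.65
tcp_pos: [0.5108, 0.154, 0.1618]
orientation: [-179.9, -0.0, 99.8]
contact_force: [0.8, -3.1, -1.0]
gripper_width: 0.135
```

```bash
python3 see.py s5;python3 -c "
from h import *
o=get_obs();print(o['tcp_pos'],o['orientation'],o['contact_force'],o['torque'],o['time'])
a=cv2.imread('pics/s5.png');cv2.imwrite('pics/s5c.png',cv2.resize(a[180:230,280:330],None,fx=12,fy=12,interpolation=2))"
```

```text
[0.51077057 0.15399698 0.16176473] [-1.79940490e+02 -2.21526332e-02  9.98075903e+01] 20.65
[0.51075182 0.15399749 0.16176235] [-1.79940861e+02 -1.72102608e-02  9.98086757e+01] [ 0.60288938 -2.56818126 -0.86295186] [-0.62568399 -0.04299359 -0.043854  ] 20.7
```

View pics/s5c.png

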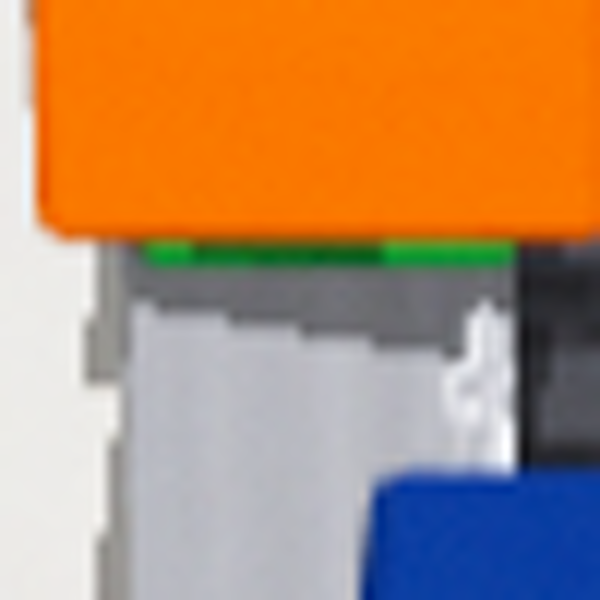

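>>> apply_moves:
  steps:
    - {"xyz": [0, 0, 0], "rotation": [0, 0, 0], "claw": 200}
    - {"xyz": [0, 0, 0], "rotation": [0, 0, 0], "claw": 180}
    - {"xyz": [0, 0, 0], "rotation": [0, 0, 0], "claw": 150}
    - {"xyz": [0, 0, 0], "rotation": [0, 0, 0], "claw": 120}
    - {"xyz": [0, 0, 0], "rotation": [0, 0, 0], "claw": 120}
    - {"xyz": [0, 0, 0], "rotation": [0, 0, 0], "claw": 120}

```text
time: 21.3
tcp_pos: [0.5111, 0.154, 0.1622]
orientation: [180.0, -0.0, 99.8]
contact_force: [-1.1, 0.9, -0.4]
gripper_width: 0.53
```

```bash
python3 see.py r1
```

```text
[0.51110929 0.15395273 0.16218668] [ 1.79999804e+02 -6.58893756e-03  9.98047767e+01] 21.3
```

View pics/r1.png

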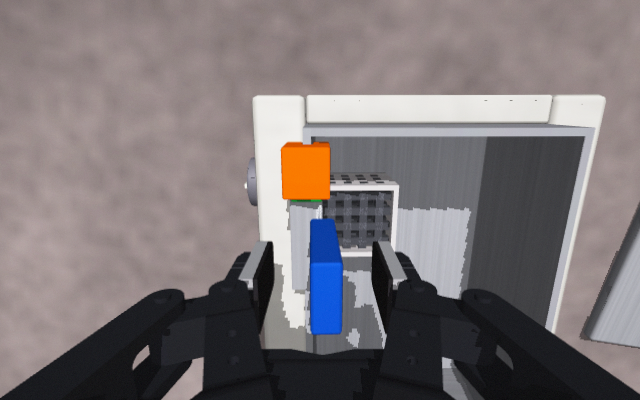

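>>> apply_moves:
  steps:
    - {"xyz": [0, 0, -0.02], "rotation": [0, 0, 0], "claw": 120}
    - {"xyz": [0, 0, -0.05], "rotation": [0, 0, 0], "claw": 120}
    - {"xyz": [0, 0, -0.1], "rotation": [0, 0, 0], "claw": 120}
    - {"xyz": [0, 0, -0.17], "rotation": [0, 0, 0], "claw": 120}
    - {"xyz": [0, 0, -0.24], "rotation": [0, 0, 0], "claw": 120}
    - {"xyz": [-0.06, 0, -0.24], "rotation": [0, 0, 0], "claw": 120}
    - {"xyz": [-0.06, 0, -0.24], "rotation": [0, 0, 0], "claw": 120}
    - {"xyz": [-0.06, 0, -0.24], "rotation": [0, 0, 0], "claw": 120}

```text
time: 22.15
tcp_pos: [0.5161, 0.1241, 0.2826]
orientation: [180.0, -0.0, 99.7]
contact_force: [-0.2, -0.2, 0.0]
gripper_width: 0.531
```

```bash
python3 see.py r2 grip hook;python3 -c "
from h import *
cv2.imwrite('pics/r2s.png',cv2.resize(capture('scene')[130:280,260:420],None,fx=4,fy=4,interpolation=2))
a=cv2.imread('pics/r2.png');cv2.imwrite('pics/r2c.png',cv2.resize(a[30:180,260:400],None,fx=4,fy=4,interpolation=2))"
```

```text
[0.51614947 0.1240561  0.28255745] [ 1.79989511e+02 -1.22660363e-02  9.97272623e+01] 22.15
grip [(0.58, [325.0, 157.0])]
hook [(0.89, [312.5, 155.4])]
```

View pics/r2.png

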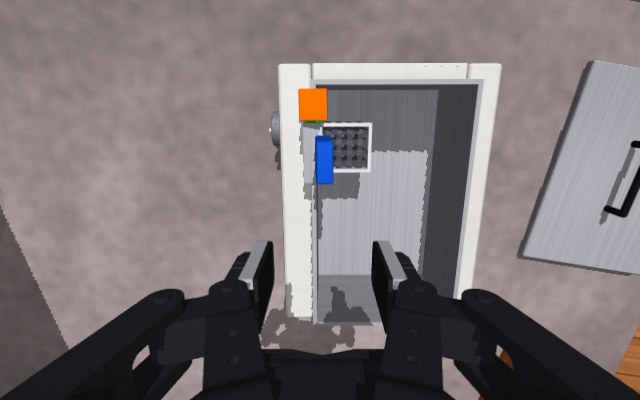

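View pics/r2c.png

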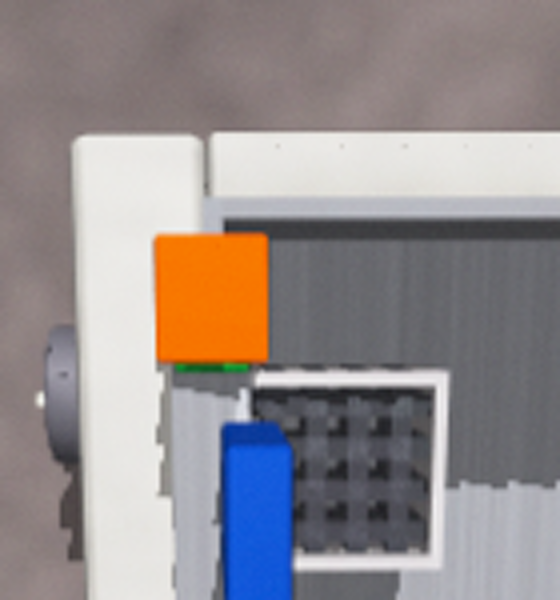

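View pics/r2s.png

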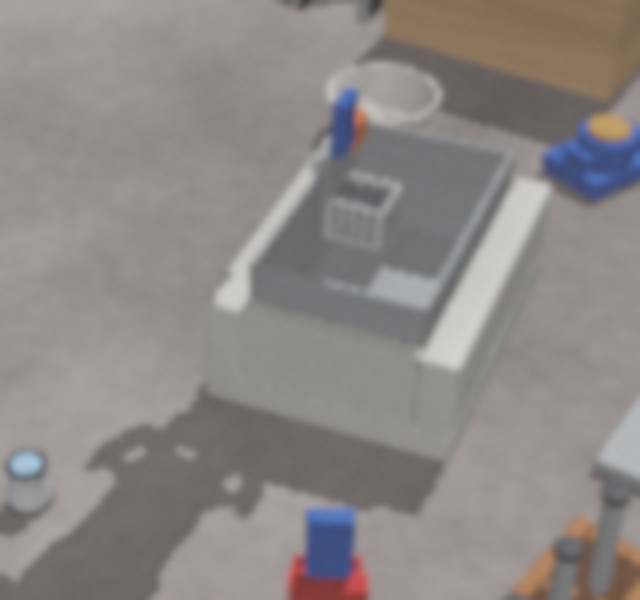

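```bash
python3 - <<'E'
from h import *
C=wc('r2');o=np.array([.5131,.098,.125]);ex=np.array([.9854,.1702,0]);ey=np.array([-.1702,.9854,0])
for n,q,z in [('top L',(228,447),.179),('top R',(292,447),.179),('bot L',(222,425),.129),('bot R',(281,425),.129),('tab tip',(212,371),.136),('switch face',(212,361),.139),('plate L',(175,392),.129),('plate R',(248,392),.129)]:
    p=onz(C,np.array(q)/4+[260,30]-.4,z)-o
    print(n,(p@ex*1000).round(1),(p@ey*1000).round(1))
E
python3 - <<'E'
import cv2
a=cv2.imread('pics/r2.png');cv2.imwrite('pics/r2d.png',cv2.resize(a[110:195,295:345],None,fx=8,fy=7,interpolation=2))
E
```

```text
top L 3.5 70.2
top R 14.3 70.2
bot L 1.5 69.6
bot R 13.5 69.6
tab tip -0.3 80.6
switch face -0.2 82.7
plate L -8.0 76.2
plate R 6.8 76.2
```

View pics/r2d.png

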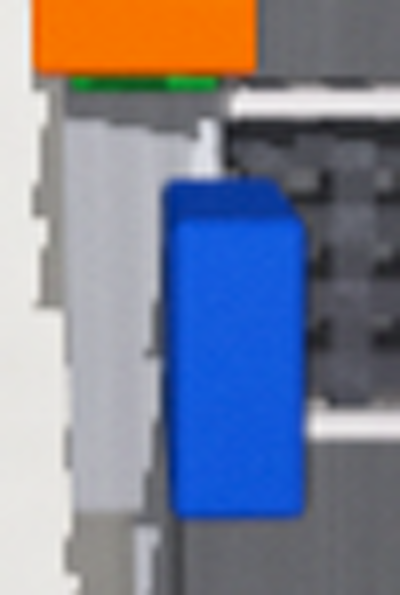

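```bash
python3 - <<'E'
from h import *
cv2.imwrite('pics/end_top.png',capture('top'));o=get_obs();print(o['contact_force'],o['qvel'].max(),o['time'])
a=cv2.imread('pics/a_top.png').astype(int);b=cv2.imread('pics/end_top.png').astype(int)
for n,(x,y) in dict(loupe=(391,218),jar=(444,258),bowl=(210,226),case=(200,164),tin=(438,147)).items():
    print(n,abs(a-b)[y-12:y+12,x-12:x+12].mean().round(2))
print(sign_off())
E
```

```text
[-0.07336258 -0.4984693   0.0496705 ] 0.084153371174548 22.4
loupe 5.05
jar 42.26
bowl 3.04
case 2.17
tin 1.87
the job is handed in; nothing more can be done
None
```

```bash
python3 -c "
import cv2,numpy as np
a=cv2.imread('pics/a_top.png');b=cv2.imread('pics/end_top.png')
cv2.imwrite('pics/jar.png',cv2.resize(np.hstack([a[200:320,380:500],b[200:320,380:500]]),None,fx=3,fy=3))"
```

```text
(no output)
```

View pics/jar.png

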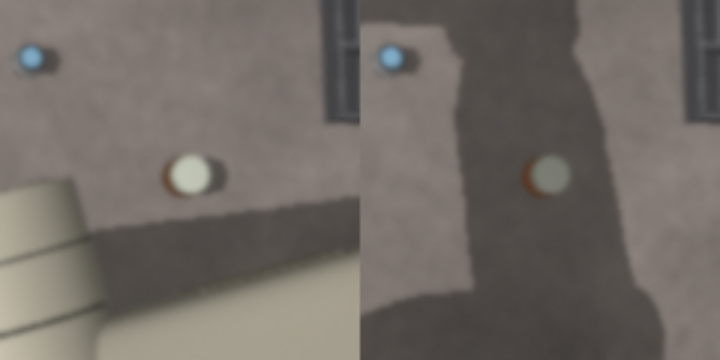

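The basket is hanging by its hook on the robot-side rim with the switch tab pushed in. The gripper is open and clear, and I handed the job in at 22.4 s of the 64 s allowed; the interface gave no verdict.

**What I did:** I gripped the steel basket by its blue grip and set the hook down on the rim at about y = -23 mm, lowering at no more than 5 mm/s. I then slid it along the rim to about y = +56 mm. The push force stayed near 8 N while the tab moved, then climbed to 14 N with almost no further motion, so I took that as the hard end. The resultant of the readings was about 15 to 16 N, against the 25 N limit. I eased the force off, opened the fingers and lifted away.

**Last checks:**
- **Hook:** it is down on the rim, within about 1 mm across, and the basket leans about 0.03 rad.
- **Tab:** about 1 to 2 mm of green still shows in front of the switch. I could not read how far in the tab is, so "fully in" rests on the force rise and on about 5 to 5.5 mm of measured travel. A final single-view check put the tip about 5.0 mm from where it started.
- **Arm:** the tool force reads zero.
- **Other objects:** in the before-and-after top pictures the loupe, bowl, case holder and tin are unchanged. The jar's patch of the picture changed a lot, but the enlarged crop shows it in the same place with the arm's shadow over it.

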